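# Set the thickness gate to the reference plate

## Task

Set the thickness gate to the square steel plate that lies under its stop screw: turn the blue T-handled driver clockwise until the screw just rests on the plate. Then press a fingertip on the part of the plate that shows in front of the bridge and draw it back towards you along the slideway, out from under the screw, until it meets the front lip. Leave the screw as set, lift the plate off by its sides and lay it flat in the grey tray, without disturbing anything else.

Things in the scene. Friction and masses are not known exactly. Their poses are not given: they have to be found in the camera images.
- gate: Thickness gate, heavy, immovable. Origin: bench level under the screw axis; x points away from the robot along the slideway, z up. Grey base 100 wide (y), x=-52 to 34 (mm), with steel slideway floor at z=10 and guide strips (y=31.5 to 50 each side, tops z=21) that hide the plate's sides. Steel bridge x=-12 to 12, z=28.5 to 40, brass bush 19 across to z=43. Rear stop at x=22. Oiled: friction about 0.12.
- landing (a point): On the slideway floor (10 above the bench), 87 in front of the screw axis: where the plate's centre comes when it meets the lip. From 52 in front of the axis the slideway is a tongue only 44 wide and 10 high, which the plate overhangs by 8 each side, so it can be gripped there; the lip stands 117 to 123 in front of the axis, 3.5 above the floor. Axes as the gate's.
- stop_tip (a point): Centre of the lower end (6 mm across) of the stop screw, on the gate's axis. Starts 2.5 to 4.5 mm above the plate, so 24.5 to 26.5 above the gate's origin; 22 when it rests on the plate. Right-hand steep thread: 10 mm a turn (1 mm per 0.63 rad), clockwise from above lowers it; it stays where it is left.
- driver: T-handled slip-clutch driver, held in the head of the stop screw (cannot be lifted out); it keeps its height while the screw tip goes down. Blue bar with black ends, 42 long, 12.5 thick, 13 high, at any yaw; x axis along the bar, z up. Origin on the screw axis 7.5 below the bar's middle. Takes about 0.07 N m to turn. Once the screw rests on the plate the clutch slips: turning on does no harm and the plate is pinched only lightly (about 3 N).
- driver_bar (a point): Middle of the driver's bar, on the screw axis, 53.5 above the bench: grip it here from above across its 12.5 mm thickness. Axes as the driver's.
- ref_plate: Square bare steel plate 60 x 60 x 12, 0.26 to 0.43 kg. Origin: centre of its underside; x and y along its sides, z up. Starts flat on the gate's slideway, its sides along the gate's axes, its centre 16 to 22 in front of the screw axis, so 34 to 40 of it show in front of the bridge. A downward press of about 15 N draws it along; fingertips may slip on it a little.
- specimen_tray: Grey open tray 90 (x) x 120 (y), 16 high, 0.3 kg, loose on the bench and empty. Origin: centre of its underside; inside 84 x 114, floor 3 thick, walls 3 thick.
- oil_bottle: White oil bottle with red spout, 42 across, 121 high, standing between gate and tray (another like it stands far back right); leave it. Origin under its centre.
- bolt_m16: Steel bolt standing on its head, 28 across, 60 high, beside the front of the gate; leave it. Origin under its centre.
- magnet_pot: Red pot magnet with black knob, 32 across, 27 high, on the other side of the gate's front; leave it. Origin under its centre.
- nut_m16: Steel nut, 25 across, 13 high, beside the gate; leave it. Origin under its centre.
- mount_0: Black resin specimen disc, 30 across, 21 high, in front of the tray; leave it. Origin under its centre.
- mount_1: Dark red resin specimen disc, 30 across, 21 high, in front of the tray; leave it. Origin under its centre.
- flat_coupon_0: Dark steel bar sample 24 x 70 x 10 lying behind the tray; leave it. Origin under its centre.
Things that resemble listed ones, but are neither listed nor needed, are in the scene too. What is shaped like the ref_plate but yellow is not meant.

How it is judged:
By the outcome, as a careful person would: the job done as asked, in the order asked, and still so for the second after the job is handed in, with the robot touching nothing.
It also fails if it takes over 72 s, if anything falls off the work surface, if the arm or the gripper's body presses on something with over 40 N, if the wrist force passes 120 N, or if a joint passes its speed limit or range.

## Robot

A 6-joint arm with a two-finger parallel gripper is mounted at the origin on a cart in front of the work surface, level with it; the furniture and walls round the work are solid. World frame = base frame: x ahead of the robot, y to its left, z up, the work surface at z = 0. Lengths are in m, angles in rad, forces in N, time in s.
With the tool pointing down it reaches from about 0.35 to 0.775 m from the base axis. Payload 5.5 kg.
Tool frame: the origin (TCP) lies midway between the tips of the shut fingers; the grasp point (between the pads) lies 19 mm behind it (env.tcp_to_grasp is the distance from the TCP to the grasp point, in m); z points along the fingers, y is the direction in which the jaws open and shut (so a half turn about z gives the same grasp; the last joint's range is limited). The gripper opens to 85 mm and grips with 20 to 120 N. Pads are 22 mm wide; open, the fingers measure 114 mm over their backs; the gripper's body (76 mm by 85 mm) begins 54 mm behind the grasp point. The pads swing forward as they close: fully open they stand 13 mm farther back than shut.
Start: joints at [1.191, 0.313, 0.046, 1.304, 0, 1.431], TCP at [0.137, 0.559, 0.197] pointing down, gripper open.
Joint ranges: [-2.76, 2.76], [-0.86, 1.69], [-1.03, 1.26], [-2.2, 2.34], [-1.47, 1.5], [-3.14, 3.14]. Speed limits (rad/s): [2.57, 2.57, 3.14, 3.14, 3.14, 3.14].

## Interface

Orientations are given as a unit quaternion [w, x, y, z].
In Python, from workcell import get_state, viewer, hand_in, finder, env gives the robot as it stands.
- The arm moves only by the tool arm_command, never from a script. Its argument "motion" is a list of rows, each an object of numbers: "x", "y", "z": the shift along the tool's x, y, z in mm; "rx", "ry", "rz": the turn, a rotation vector about the tool's x, y, z in degrees; "hand": the closure, from -1 (fully open) to 1 (shut). A call has 1 to 10 rows; each row is the pose to reach, as a shift and turn from the pose commanded when the call began, along the tool's axes at that moment; what a row does not reach only later rows make up. A row lasts 1/8 s, in which the tool goes at most 62.5 mm and 10.7 degrees, less where a joint would pass 70% of its speed; a pose out of reach is approached as far as the arm can. A call with a gripper value outside its range is refused whole. The fingers move at their own pace and stop on an object; "force" is the grip in N (left out, the last holds). Time passes only in rows, so rows that repeat a pose let the fingers close. It gives the time, the measured TCP pose, the force and the opening at its end, in the units of the state.
- get_state(): the state, without advancing time (a new reading comes with each control period).
- viewer.read_camera(name): name is "scene" or "top" or "wrist"; returns a dict with "image" (420x560x3 uint8, red, green, blue), "z_map" (420x560 float32, m along the optical axis (not along the pixel's ray), 0 where there is no reading), "intrinsics" (3x3 intrinsics, pixels), "k1" (the pictures are not rectified: a ray, as slopes to the right and down, at radius r is drawn at 1 + k1 r^2 times it, then the intrinsics apply), "rvec" (rotation vector, rad) and "tvec" (3), from world to camera coordinates, as OpenCV has them. Camera axes: x right, y down, z forward; pixel columns grow to the right and rows downward; lengths in m; the calibration is good to about 2 mm. A picture is of the moment at which its call begins.
- hand_in(): hands the job in, once; it reports no verdict.
Trained networks look in a picture, given as the dict that the camera call returned (one of the last four; its "shot" number tells which), for a name from the list of things; names that differ only in an ending like _2 or _b are one class to them, and where a whole thing is asked for, a point or a joint stands for the part that bears it (a point fixed in the world has none). Each returns a list of dicts, best first, with "score" (0 to 1); they miss things now and then, are a little off and sometimes report something else, mostly with a low value. They report only what shows in the picture. A call takes as long as a camera call. They do not tell look-alikes from the thing itself.
- finder.find_in(picture, query): "at" ([column, row] in pixels, amid what is visible of it).
- finder.masks_of(picture, query): "region" (420x560 bool, what is visible of it) and "at" ([column, row] in pixels, amid what is visible of it).
The state is a dict: "clock": time; "joint_pos": joint angles; "qvel": joint speeds; "tau": joint torques, N m; "tcp_pos": TCP position; "orientation": TCP orientation; "wrist_force": force on the tool from outside, world axes, zero at the start; "ft_torque": the same for the moment, N m; "finger_gap": finger opening in m.
Only numpy, scipy, OpenCV 4.12 (cv2) and the standard library are available. Lean on these libraries where they do the work, as an engineer would, in place of code of your own. Each camera call takes 0.05 s, during which the arm holds its last target.

## Working session

There is one attempt and no reset: what is moved stays moved. The work goes in short steps, Python scripts to look and compute and a tool call to move; the robot and the scene stay as the last step left them, time stands still between calls to the robot, and variables do not carry over. Pictures are saved under pics/ and viewed, and the job is handed in when it is done.

Besides the shell and the picture viewer there is one more tool, called after "Call:" in YAML: its name, and indented under it one key for each argument. arm_command: Moves the arm, as the interface text tells. Its arguments: {"type":"object","properties":{"motion":{"type":"array","items":{"type":"object","properties":{"x":{"type":"number"},"y":{"type":"number"},"z":{"type":"number"},"rx":{"type":"number"},"ry":{"type":"number"},"rz":{"type":"number"},"hand":{"type":"number"}}}},"force":{"type":"number"}},"required":["motion"]}

```bash
ls; mkdir -p pics; cat > h.py <<'E'
import numpy as np, cv2
from workcell import get_state, viewer, hand_in, finder, env
def save(p,n): cv2.imwrite(f'pics/{n}.png',cv2.cvtColor(p['image'],cv2.COLOR_RGB2BGR))
def cam(p):
    R,_=cv2.Rodrigues(np.array(p['rvec'],float)); return R,np.array(p['tvec'],float).ravel(),np.array(p['intrinsics'],float)
def ray(p,uv):
    R,t,K=cam(p); d=np.array([p['k1'],0,0,0,0.])
    n=cv2.undistortPoints(np.array(uv,float).reshape(-1,1,2),K,d).reshape(-1,2)
    v=np.c_[n,np.ones(len(n))]
    return -R.T@t, v@R, v
def at_z(p,uv,z):
    o,d,_=ray(p,uv); return o+d*((z-o[2])/d[:,2])[:,None]
def depth_pts(p,uv):
    uv=np.array(uv).reshape(-1,2); o,d,_=ray(p,uv); i=np.round(uv).astype(int)
    zz=p['z_map'][i[:,1],i[:,0]]; return o+d*zz[:,None]
def proj(p,X):
    R,t,K=cam(p)
    return cv2.projectPoints(np.array(X,float).reshape(-1,1,3),np.array(p['rvec'],float),np.array(p['tvec'],float),K,np.array([p['k1'],0,0,0,0.]))[0].reshape(-1,2)
E
python3 - <<'E'
from h import *
for n in ['scene','top','wrist']:
    p=viewer.read_camera(n); save(p,n+'0')
    R,t,K=cam(p); print(n,-R.T@t,R[2],K[0,0],p['k1'])
    if n!='wrist':
      for q in ['gate','driver','ref_plate','specimen_tray','oil_bottle','bolt_m16','magnet_pot']:
        for r in finder.find_in(p,q)[:3]: print(q,r['score'],r['at'],depth_pts(p,[r['at']]).round(3))
print(get_state())
print([a for a in dir(env) if a[0]!='_'])
E
```

```text
pics
scene [0.3148708  0.34030144 0.79750445] [ 0.26446141 -0.54040108 -0.79876582] 436.2620460104536 -0.03083140016878888
gate 0.89 [311.9, 179.9] [[ 0.536 -0.295  0.023]]
driver 0.67 [309.5, 154.6] [[ 0.562 -0.337  0.057]]
ref_plate 0.81 [320.3, 172.9] [[ 0.527 -0.326  0.021]]
ref_plate 0.64 [252.6, 338.8] [[0.489 0.098 0.009]]
specimen_tray 0.92 [256.6, 267.0] [[ 0.553 -0.043  0.003]]
oil_bottle 0.79 [279.6, 210.6] [[ 0.554 -0.156  0.061]]
bolt_m16 0.69 [329.6, 206.8] [[ 0.468 -0.235  0.029]]
bolt_m16 0.55 [311.5, 154.6] [[ 0.556 -0.336  0.06 ]]
magnet_pot 0.56 [354.9, 154.6] [[ 0.474 -0.426  0.012]]
magnet_pot 0.23 [302.8, 257.1] [[ 0.473 -0.097  0.018]]
top [ 0.4284729  -0.17506193  1.25446536] [ 0.10015195  0.00626744 -0.99495241] 459.25826899221113 -0.12497359275804913
gate 0.94 [339.9, 216.2] [[ 0.548 -0.33   0.025]]
driver 0.44 [343.5, 212.3] [[ 0.555 -0.335  0.058]]
ref_plate 0.87 [183.5, 237.1] [[0.494 0.096 0.008]]
ref_plate 0.58 [342.3, 223.7] [[ 0.529 -0.337  0.017]]
specimen_tray 0.89 [235.6, 217.9] [[ 0.547 -0.047  0.003]]
specimen_tray 0.65 [237.8, 243.9] [[ 0.475 -0
[... 221 characters left out ...]
ay([ 1.19139117e+00,  3.13165176e-01,  4.60925187e-02,  1.30361240e+00,
       -1.29077348e-05,  1.43118723e+00]), 'qvel': array([ 5.24185458e-04,  9.88499588e-04,  7.00230301e-04, -1.14945082e-03,
       -1.31536358e-05, -8.32659183e-04]), 'tau': array([-1.21264246e-03, -4.80424547e+01,  2.98805559e+01, -1.27839112e-04,
       -2.91628294e-04, -2.93963851e-06]), 'tcp_pos': array([0.13659682, 0.55857536, 0.19713995]), 'orientation': array([2.05134707e-05, 1.19610969e-01, 9.92820836e-01, 5.21142725e-05]), 'wrist_force': array([-0.46089189,  0.64726172, -0.27264872]), 'ft_torque': array([ 0.00229689,  0.00208321, -0.03097246]), 'finger_gap': 0.08531772029943678}
['MotionError', 'tcp_to_grasp']
```

View images.

View pics/scene0.png

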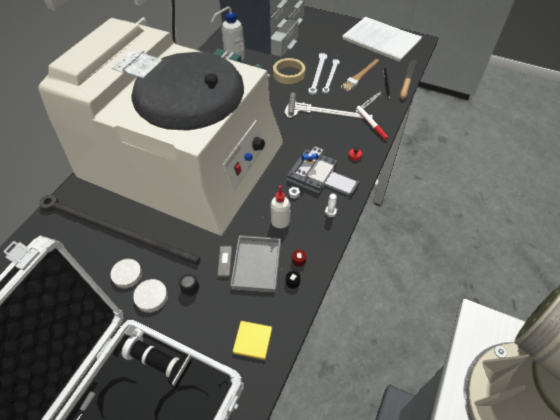

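View pics/top0.png

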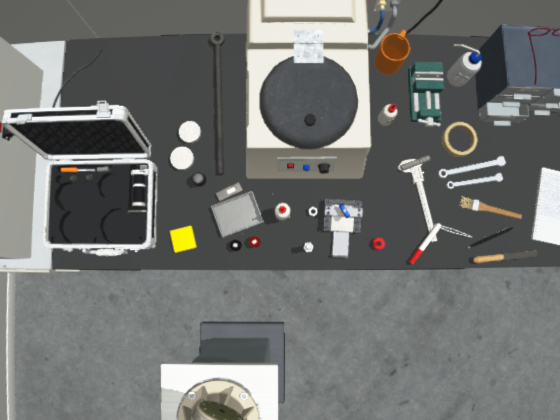

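```bash
cat >> h.py <<'E'
from scipy.spatial.transform import Rotation as Ro
def Rt(s=None):
    q=(s or get_state())['orientation']; return Ro.from_quat([q[1],q[2],q[3],q[0]])
def yaw(s=None):
    x=Rt(s).as_matrix()[:,0]; return np.degrees(np.arctan2(x[1],x[0]))
def go(pos,yawdeg=None,s=None):
    "tool-frame shift (mm) and rotvec (deg) to world pos with tool pointing down, tool-x yaw"
    s=s or get_state(); R=Rt(s)
    d=R.inv().apply((np.array(pos)-s['tcp_pos'])*1000)
    a=np.radians(yaw(s) if yawdeg is None else yawdeg)
    T=np.array([[np.cos(a),np.sin(a),0],[np.sin(a),-np.cos(a),0],[0,0,-1]])
    r=(R.inv()*Ro.from_matrix(T)).as_rotvec(degrees=True)
    print('shift',d.round(1),'dist',np.linalg.norm(d).round(0),'rot',r.round(1)); return d,r
E
python3 -c "
from h import *
go([.40,.15,.22],180)
"
```

```text
shift [-352.9 -334.3  -22.9] dist 487.0 rot [  0.    0.  -13.7]
```

Call:
arm_command:
  motion:
    - {"x":-353,"y":-334,"z":-23,"rz":-13.7}
    - {"x":-353,"y":-334,"z":-23,"rz":-13.7}
    - {"x":-353,"y":-334,"z":-23,"rz":-13.7}
    - {"x":-353,"y":-334,"z":-23,"rz":-13.7}
    - {"x":-353,"y":-334,"z":-23,"rz":-13.7}
    - {"x":-353,"y":-334,"z":-23,"rz":-13.7}
    - {"x":-353,"y":-334,"z":-23,"rz":-13.7}
    - {"x":-353,"y":-334,"z":-23,"rz":-13.7}

```text
invalid input at $.motion[0]: expected keys x, y, z, rx, ry, rz, hand
```

```bash
python3 -c "
from h import *
s=get_state();print(s['tcp_pos'],yaw(),s['joint_pos'],s['clock'])
go([.49,-.335,.22],180)
"
```

```text
[0.13659682 0.55857536 0.19713995] 166.26069785902862 [ 1.19139117e+00  3.13165176e-01  4.60925187e-02  1.30361240e+00
 -1.29077348e-05  1.43118723e+00] 0.85
shift [-555.5 -784.1  -22.9] dist 961.0 rot [  0.    0.  -13.7]
```

Call:
arm_command:
  motion:
    - {"x":-353,"y":-334,"z":-23,"rx":0,"ry":0,"rz":-13.7,"hand":-1}
    - {"x":-353,"y":-334,"z":-23,"rx":0,"ry":0,"rz":-13.7,"hand":-1}
    - {"x":-353,"y":-334,"z":-23,"rx":0,"ry":0,"rz":-13.7,"hand":-1}
    - {"x":-353,"y":-334,"z":-23,"rx":0,"ry":0,"rz":-13.7,"hand":-1}
    - {"x":-353,"y":-334,"z":-23,"rx":0,"ry":0,"rz":-13.7,"hand":-1}
    - {"x":-353,"y":-334,"z":-23,"rx":0,"ry":0,"rz":-13.7,"hand":-1}
    - {"x":-353,"y":-334,"z":-23,"rx":0,"ry":0,"rz":-13.7,"hand":-1}
    - {"x":-353,"y":-334,"z":-23,"rx":0,"ry":0,"rz":-13.7,"hand":-1}

```text
clock: 1.85
tcp_pos: [0.4013, 0.1482, 0.2206]
orientation: [0.001, 0.001, 1.0, 0.0]
wrist_force: [1.4, 1.0, 0.7]
finger_gap: 0.0854
```

```bash
python3 -c "
from h import *
s=get_state();print(s['tcp_pos'],yaw(),s['joint_pos'],s['clock'])
go([.49,-.335,.22],180)
"
```

```text
[0.40127588 0.14824924 0.22056776] 179.89269628866953 [ 1.65714814e-01  1.96204133e-02 -2.51581171e-01  1.29826017e+00
  7.44905429e-05  1.67587474e-01] 1.85
shift [ -89.6 -483.1    0.5] dist 491.0 rot [ 0.   0.1 -0.1]
```

Call:
arm_command:
  motion:
    - {"x":-90,"y":-483,"z":0,"rx":0,"ry":0,"rz":0,"hand":-1}
    - {"x":-90,"y":-483,"z":0,"rx":0,"ry":0,"rz":0,"hand":-1}
    - {"x":-90,"y":-483,"z":0,"rx":0,"ry":0,"rz":0,"hand":-1}
    - {"x":-90,"y":-483,"z":0,"rx":0,"ry":0,"rz":0,"hand":-1}
    - {"x":-90,"y":-483,"z":0,"rx":0,"ry":0,"rz":0,"hand":-1}
    - {"x":-90,"y":-483,"z":0,"rx":0,"ry":0,"rz":0,"hand":-1}
    - {"x":-90,"y":-483,"z":0,"rx":0,"ry":0,"rz":0,"hand":-1}
    - {"x":-90,"y":-483,"z":0,"rx":0,"ry":0,"rz":0,"hand":-1}
    - {"x":-90,"y":-483,"z":0,"rx":0,"ry":0,"rz":0,"hand":-1}

```text
clock: 2.98
tcp_pos: [0.4898, -0.3365, 0.2186]
orientation: [-0.0, 0.003, 1.0, 0.0]
wrist_force: [0.4, 1.9, 0.1]
finger_gap: 0.0852
```

```bash
python3 -c "
from h import *
s=get_state();print(s['tcp_pos'],yaw(),s['joint_pos'],s['clock'])
p=viewer.read_camera('wrist');save(p,'w1')
np.savez('w1.npz',**{k:np.array(v) for k,v in p.items()})
for q in ['gate','driver','ref_plate','bolt_m16','magnet_pot']:
  for r in finder.masks_of(p,q)[:2]:
    print(q,r['score'],r['at'],r['region'].sum(),depth_pts(p,[r['at']]).round(4))
    np.save('w1_%s.npy'%q,r['region']) if r['score']>.5 else 0
"
```

```text
[ 0.48978717 -0.33652978  0.2185882 ] 179.70628993158832 [-7.36889446e-01  3.47863859e-01  1.47155965e-01  1.37062346e+00
 -2.70305145e-04 -7.31763120e-01] 2.975
gate 0.96 [279.1, 232.2] 6808 [[ 0.5512 -0.3342  0.0341]]
driver 0.77 [276.8, 247.5] 411 [[ 0.5591 -0.3369  0.0606]]
ref_plate 0.75 [278.3, 214.6] 1936 [[ 0.534  -0.335   0.0219]]
bolt_m16 0.7 [509.7, 273.8] 984 [[ 0.6214 -0.0291  0.0102]]
bolt_m16 0.59 [359.1, 155.4] 531 [[ 0.4641 -0.2489  0.038 ]]
magnet_pot 0.75 [191.5, 166.9] 690 [[ 0.4771 -0.4307  0.0264]]
magnet_pot 0.71 [419.7, 246.4] 2024 [[ 0.5545 -0.1874  0.0725]]
```

View pics/w1.png

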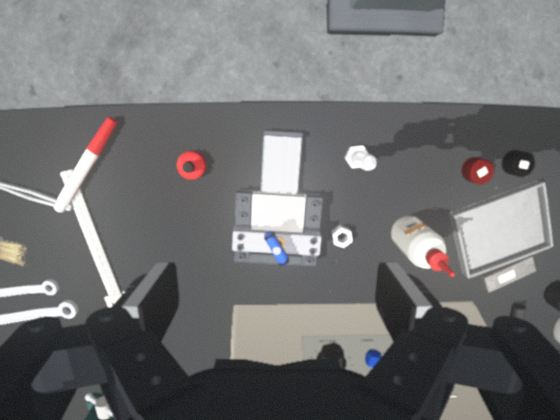

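```bash
cat >> h.py <<'E'
def cloud(p):
    H,W=p['z_map'].shape; u,v=np.meshgrid(np.arange(W),np.arange(H)); uv=np.c_[u.ravel(),v.ravel()]
    o,d,_=ray(p,uv); z=p['z_map'].ravel(); P=o+d*z[:,None]; P[z==0]=np.nan
    return P.reshape(H,W,3)
def ortho(p,x0,x1,y0,y1,z,res=0.0005):
    "rectified picture of plane z: rows = x decreasing downward, cols = y decreasing rightward"
    xs=np.arange(x1,x0,-res); ys=np.arange(y1,y0,-res)
    Y,X=np.meshgrid(ys,xs); uv=proj(p,np.c_[X.ravel(),Y.ravel(),np.full(X.size,z)]).reshape(*X.shape,2).astype(np.float32)
    return cv2.remap(p['image'],uv[...,0],uv[...,1],cv2.INTER_CUBIC)
def loadp(f):
    a=np.load(f); return {k:(a[k] if a[k].ndim else a[k].item()) for k in a.files}
E
python3 - <<'E'
from h import *
p=loadp('w1.npz')
P=cloud(p)
x,y,z=P[...,0],P[...,1],P[...,2]
def box(m,n):
    pts=np.c_[x[m],y[m]].astype(np.float32); r=cv2.minAreaRect(pts); print(n,len(pts),np.round(r[0],4),np.round(r[1],4),round(r[2],1),'z',z[m].mean().round(4), pts.min(0),pts.max(0))
near=(np.abs(y+.335)<.06)&(x>.42)&(x<.61)
mx=(x>.6)&(abs(y+.335)<.08)&(z>.05); print('machine min x',np.nanmin(x[mx]),'z max',np.nanmax(z[mx]))
box(near&(abs(z-.040)<.002)&(x<.6),'bridge')
box(near&(abs(z-.021)<.004)&(x<.6),'plate+strips')
box(near&(abs(z-.010)<.002)&(abs(y+.335)<.03),'tongue')
box(near&(abs(z-.060)<.002),'bar')
o=ortho(p,.42,.62,-.42,-.25,.06,.0004); cv2.imwrite('pics/o1.png',cv2.cvtColor(o,cv2.COLOR_RGB2BGR))
E
```

```text
machine min x 0.6540223690281125 z max 0.11593549714330292
bridge 1277 [ 0.5626 -0.3378] [0.0999 0.0244] 86.5 z 0.04 [ 0.5478117  -0.38791278] [ 0.57752556 -0.2878346 ]
plate+strips 3695 [ 0.554 -0.337] [0.1002 0.0868] 86.3 z 0.0216 [ 0.5076158 -0.3888448] [ 0.59927857 -0.28457552]
tongue 2186 [ 0.4992 -0.3354] [0.1215 0.0587] 1.1 z 0.0099 [ 0.43863088 -0.3644865 ] [ 0.559431   -0.30515775]
bar 321 [ 0.5623 -0.3377] [0.0397 0.011 ] 28.9 z 0.0596 [ 0.54398286 -0.35047004] [ 0.58068913 -0.32477343]
```

View pics/o1.png

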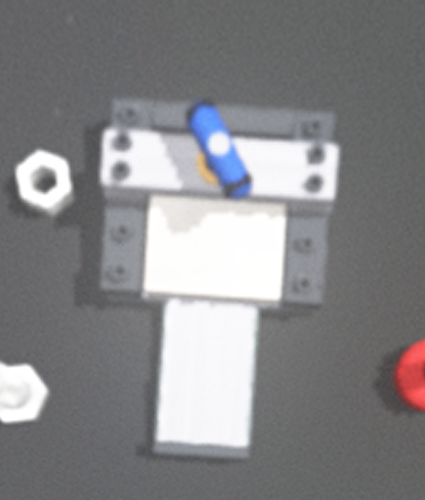

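```bash
python3 -c "
from h import *
go([.5625,-.3377,.12],208.9)
"
```

```text
shift [-72.6  -6.4 100.6] dist 124.0 rot [ -0.    0.  -28.8]
```

Call:
arm_command:
  motion:
    - {"x":-73,"y":-6.5,"z":50,"rx":0,"ry":0,"rz":-29,"hand":-1}
    - {"x":-73,"y":-6.5,"z":100,"rx":0,"ry":0,"rz":-29,"hand":-1}
    - {"x":-73,"y":-6.5,"z":100,"rx":0,"ry":0,"rz":-29,"hand":-1}
    - {"x":-73,"y":-6.5,"z":100,"rx":0,"ry":0,"rz":-29,"hand":-1}
    - {"x":-73,"y":-6.5,"z":100,"rx":0,"ry":0,"rz":-29,"hand":-1}

```text
clock: 3.9
tcp_pos: [0.5634, -0.3391, 0.1217]
orientation: [0.001, -0.249, 0.968, -0.001]
wrist_force: [-0.1, 0.5, 0.4]
finger_gap: 0.0855
```

```bash
cat >> h.py <<'E'
def box(P,m,n):
    x,y,z=P[...,0],P[...,1],P[...,2]
    pts=np.c_[x[m],y[m]].astype(np.float32); r=cv2.minAreaRect(pts); print(n,len(pts),np.round(r[0],4),np.round(r[1],4),round(r[2],1),'z',z[m].mean().round(4), 'mean',pts.mean(0).round(4))
def dump(p,f): np.savez(f,**{k:np.array(v) for k,v in p.items()})
E
python3 - <<'E'
from h import *
s=get_state();print(s['tcp_pos'],yaw(),s['joint_pos'],s['clock'])
p=viewer.read_camera('wrist');save(p,'w2');dump(p,'w2.npz')
for r in finder.masks_of(p,'driver')[:2]: print(r['score'],r['at'],depth_pts(p,[r['at']]))
P=cloud(p);x,y,z=P[...,0],P[...,1],P[...,2]
near=(np.abs(y+.335)<.06)&(x>.42)&(x<.6)
box(P,near&(abs(z-.040)<.002),'bridge')
box(P,near&(abs(z-.059)<.003)&(abs(x-.5625)<.03),'bar')
im=p['image'].astype(int); bl=(im[...,2]>im[...,0]+50)&near
box(P,bl&(z>.045),'blue')
E
```

```text
[ 0.56344487 -0.33910641  0.12170392] -151.11809291609256 [-6.63780000e-01  5.00147022e-01  1.41718276e-01  1.21004781e+00
  1.01697038e-04 -1.16786320e+00] 3.9
0.85 [278.4, 205.2] [[ 0.5600901  -0.3405093   0.06038943]]
0.2 [522.2, 298.9] [[ 0.53908164 -0.05917239  0.00230006]]
bridge 2677 [ 0.5625 -0.3376] [0.1001 0.0244] 86.2 z 0.0399 mean [ 0.5619 -0.3394]
bar 837 [ 0.5621 -0.3378] [0.0406 0.0123] 28.1 z 0.0592 mean [ 0.5616 -0.3382]
blue 590 [ 0.5621 -0.3382] [0.0403 0.0115] 27.6 z 0.0591 mean [ 0.5616 -0.3385]
```

View pics/w2.png

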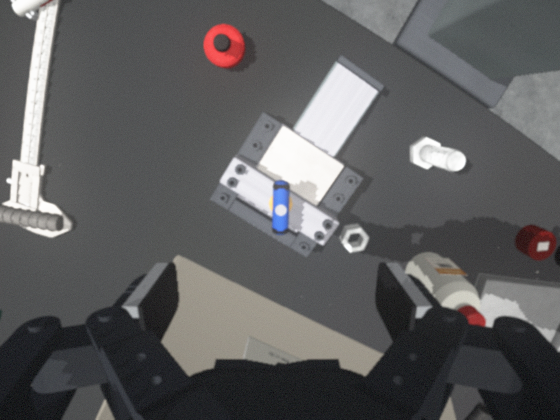

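```bash
python3 -c "
from h import *
p=loadp('w2.npz');print(proj(p,[get_state()['tcp_pos']]))
go([.5623,-.3377,.060],208.4)
"
```

```text
[[277.29141684 239.71367098]]
shift [ 0.1  2.3 61.9] dist 62.0 rot [-0.1  0.1  0.5]
```

Call:
arm_command:
  motion:
    - {"x":0,"y":1.5,"z":30,"rx":0,"ry":0,"rz":0.5,"hand":0.2}
    - {"x":0,"y":1.5,"z":62,"rx":0,"ry":0,"rz":0.5,"hand":0.2}
    - {"x":0,"y":1.5,"z":62,"rx":0,"ry":0,"rz":0.5,"hand":0.2}
    - {"x":0,"y":1.5,"z":62,"rx":0,"ry":0,"rz":0.5,"hand":0.2}

```text
clock: 4.5
tcp_pos: [0.5628, -0.3387, 0.0598]
orientation: [0.001, -0.246, 0.969, -0.001]
wrist_force: [0.3, -0.6, 0.9]
finger_gap: 0.0339
```

```bash
python3 - <<'E'
from h import *
p=viewer.read_camera('wrist');save(p,'w3');dump(p,'w3.npz')
s=get_state();print(s['tcp_pos'],yaw(),s['finger_gap'],proj(p,[s['tcp_pos']]))
P=cloud(p);x,y,z=P[...,0],P[...,1],P[...,2]
near=(np.abs(y+.335)<.06)&(x>.42)&(x<.6)
box(P,near&(abs(z-.040)<.002)&(abs(x-.5623)<.02),'bridge')
im=p['image'].astype(int); bl=(im[...,2]>im[...,0]+50)&near
box(P,bl&(z>.045),'blue')
go([.5623,-.3377,.0455],208.0)
E
```

```text
[ 0.5631579  -0.3389384   0.06024857] -151.5675698902443 0.034225993316665954 [[277.20142565 240.67105426]]
bridge 3807 [ 0.5624 -0.3377] [0.0998 0.0244] 86.2 z 0.0399 mean [ 0.5607 -0.3454]
blue 993 [ 0.5619 -0.3382] [0.0404 0.0118] 27.4 z 0.059 mean [ 0.5611 -0.3386]
shift [ 0.2  1.5 14.7] dist 15.0 rot [-0.2  0.1  0.4]
```

View pics/w3.png

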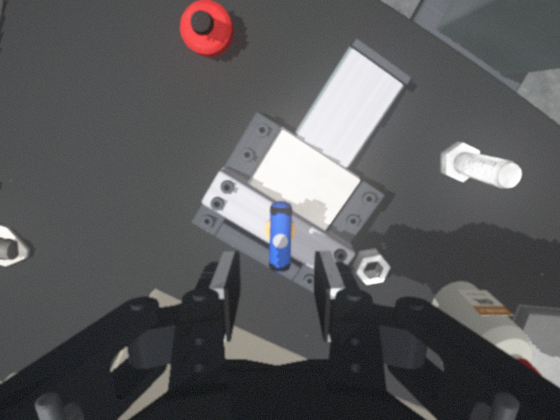

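```bash
python3 - <<'E'
from h import *
p=loadp('w3.npz'); s=get_state()
P=cloud(p); T=Rt(s).inv().apply((P.reshape(-1,3)-s['tcp_pos'])*1000).reshape(P.shape)
for (u,v) in [(236,256),(232,270),(228,290),(224,310),(320,258),(328,275),(334,300),(205,275),(205,300),(350,280),(350,310)]: print(u,v,T[v,u].round(1))
m=(T[...,2]<-2)&(T[...,2]>-40)&(abs(T[...,1])<60)&(abs(T[...,0])<40)
print(np.nanpercentile(T[m],[0,5,50,95,100],axis=0).round(1))
im=cv2.resize(p['image'][230:350,170:390],None,fx=3.5,fy=3.5,interpolation=cv2.INTER_CUBIC);cv2.imwrite('pics/c3.png',im[...,::-1])
E
```

```text
236 256 [  9.8 -17.7 -43.6]
232 270 [  9.7 -17.8 -56.7]
228 290 [  8.2 -17.6 -69.8]
224 310 [  1.9 -18.9 -72.7]
320 258 [  9.7  18.  -45.4]
328 275 [ 10.2  18.9 -62.3]
334 300 [  6.2  19.5 -73.3]
205 275 [  6.6 -28.9 -55. ]
205 300 [ 11.  -23.3 -81.3]
350 280 [  6.9  27.9 -59.9]
350 310 [ 10.8  22.  -86.9]
[[-11.6 -24.2 -40. ]
 [ -9.5 -22.1 -39.7]
 [  4.2 -17.4 -38.1]
 [ 10.   21.4 -34.9]
 [ 10.2  23.4  -2.2]]
```

View pics/c3.png

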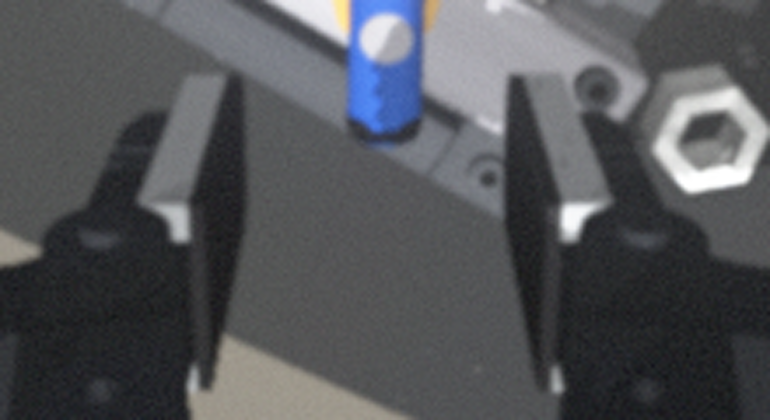

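```bash
python3 - <<'E'
from h import *
for f in ['w1.npz','w2.npz','w3.npz']:
    p=loadp(f)
    # tool frame in camera: use camera-> relative to constant. derive tool pose from camera pose using w3
    if f!='w3.npz': continue
p=loadp('w3.npz'); s=get_state(); R,t,K=cam(p)
Rc=Rt(s).as_matrix().T@R.T ; tc=Rt(s).inv().apply(-R.T@t-s['tcp_pos'])
print(tc, Rc[:,2])
for f in ['w1.npz','w2.npz','w3.npz']:
    p=loadp(f); R,t,K=cam(p); P=cloud(p); C=P@R.T+t
    T=(C@Rc.T+tc)*1000
    for sg in (-1,1):
        m=(T[...,2]>-110)&(T[...,2]<-5)&(sg*T[...,1]>12)&(sg*T[...,1]<62)&(abs(T[...,0])<14)
        i=np.argwhere(m); zz=T[m]; k=np.argsort(-zz[:,2])[:200:40]
        print(f,sg,[(tuple(i[j][::-1]),zz[j].round(1)) for j in k])
E
```

```text
[ 0.06803403 -0.00042737 -0.17628497] [-2.71928618e-01  7.94644927e-04  9.62317097e-01]
w1.npz -1 [((np.int64(176), np.int64(273)), array([  2.8, -43.6, -46. ])), ((np.int64(174), np.int64(265)), array([  7.7, -43.3, -48.2])), ((np.int64(174), np.int64(270)), array([  6. , -43.1, -49.5])), ((np.int64(174), np.int64(275)), array([  4.2, -43. , -50.5])), ((np.int64(173), np.int64(283)), array([  0.9, -43.5, -51.4]))]
w1.npz 1 [((np.int64(375), np.int64(295)), array([ -7.9,  42.8, -46. ])), ((np.int64(377), np.int64(284)), array([ -1.3,  42.4, -48.4])), ((np.int64(377), np.int64(286)), array([ -1.5,  42.1, -49.6])), ((np.int64(378), np.int64(298)), array([ -6.7,  42.7, -50.6])), ((np.int64(377), np.int64(305)), array([ -9.7,  42.4, -51.3]))]
w2.npz -1 [((np.int64(177), np.int64(282)), array([ -1.2, -43.4, -46.4])), ((np.int64(175), np.int64(276)), array([  2.6, -43.4, -48.2])), ((np.int64(176), np.int64(288)), array([ -2.4, -43. , -49.5])), ((np.int64(175), np.int64(280)), array([  1.9, -42.8, -50.5])), ((np.int64(173), np.int64(278)), array([  3.2, -43.3, -51.3]))]
w2.npz 1 [((np.int64
[... 270 characters left out ...]
4(293)), array([ -3.9,  42.3, -51.3]))]
w3.npz -1 [((np.int64(239), np.int64(259)), array([  4.3, -17.6, -34.4])), ((np.int64(224), np.int64(251)), array([  9.8, -23.7, -38.1])), ((np.int64(238), np.int64(264)), array([  4.2, -17.5, -39.6])), ((np.int64(238), np.int64(289)), array([ -7.2, -17.7, -41.5])), ((np.int64(237), np.int64(256)), array([  9.4, -17.4, -42.7]))]
w3.npz 1 [((np.int64(314), np.int64(261)), array([  3.1,  16.8, -34.1])), ((np.int64(314), np.int64(283)), array([ -6.1,  16.7, -38. ])), ((np.int64(328), np.int64(253)), array([  9.6,  22.2, -39.9])), ((np.int64(325), np.int64(253)), array([ 10.2,  20.6, -41.4])), ((np.int64(326), np.int64(254)), array([ 10.2,  20.9, -42.5]))]
```

```bash
python3 - <<'E'
from h import *
print(env.tcp_to_grasp)
s=get_state();print(s['tcp_pos'],s['wrist_force'])
p=viewer.read_camera('scene'); dump(p,'s3.npz')
R=Rt(s)
a=p['image'].copy()
for dz,c in ((0,(255,0,0)),(-.036,(0,255,0)),(-.073,(255,255,0))):
  for dy in (-.017,.017):
    q=proj(p,[s['tcp_pos']+R.apply([0,dy,dz])])[0]; print(dz,dy,q); 
    cv2.circle(a,tuple(int(v) for v in q.round()),1,c,-1)
c=cv2.resize(a[80:230,220:390],None,fx=4,fy=4,interpolation=cv2.INTER_NEAREST); cv2.imwrite('pics/s3.png',c[...,::-1])
E
```

```text
0.0187
[ 0.5631579  -0.3389384   0.06024857] [ 0.42642439 -0.11049842  0.66549282]
0 -0.017 [308.55659883 147.80578042]
0 0.017 [309.94438166 158.27046809]
-0.036 -0.017 [309.32880935 136.67981294]
-0.036 0.017 [310.7743461  147.21376944]
-0.073 -0.017 [310.1681764  124.56856643]
-0.073 0.017 [311.67771707 135.16188471]
```

View pics/s3.png

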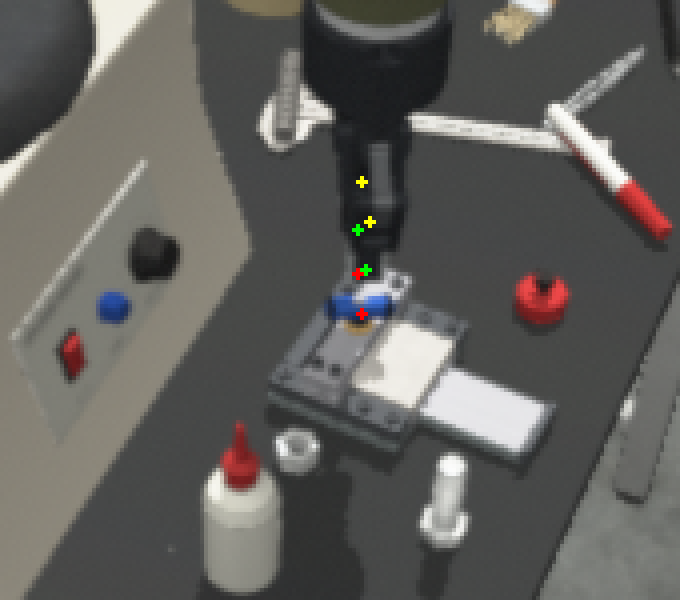

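Call:
arm_command:
  motion:
    - {"x":0,"y":1.5,"z":8,"rx":0,"ry":0,"rz":0,"hand":0.2}
    - {"x":0,"y":1.5,"z":13,"rx":0,"ry":0,"rz":0,"hand":0.2}
    - {"x":0,"y":1.5,"z":13,"rx":0,"ry":0,"rz":0,"hand":0.2}

```text
clock: 4.97
tcp_pos: [0.5609, -0.3363, 0.0443]
orientation: [-0.0, -0.246, 0.969, 0.001]
wrist_force: [0.2, -0.2, -0.1]
finger_gap: 0.034
```

```bash
python3 - <<'E'
from h import *
p=viewer.read_camera('wrist');save(p,'w4');dump(p,'w4.npz'); s=get_state();print(s['tcp_pos'],s['finger_gap'],s['wrist_force'])
c=cv2.resize(p['image'][150:350,150:410],None,fx=3,fy=3,interpolation=cv2.INTER_CUBIC);cv2.imwrite('pics/c4.png',c[...,::-1])
E
```

```text
[ 0.56111882 -0.33640937  0.04463688] 0.03444891199132125 [ 0.95186725 -1.19913826  0.92728969]
```

View pics/c4.png

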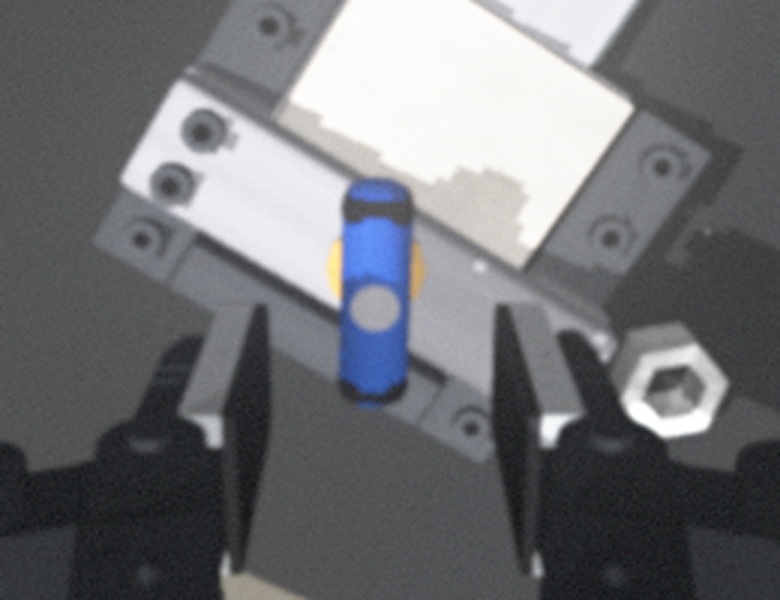

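```bash
cat >> h.py <<'E'
Rc=None
def toolpts(p,s):
    "cloud in tool frame (mm) using state s"
    P=cloud(p); return Rt(s).inv().apply((P.reshape(-1,3)-s['tcp_pos']).astype(float)*1000).reshape(P.shape),P
E
python3 - <<'E'
from h import *
p=loadp('w4.npz'); s=get_state()
T,P=toolpts(p,s); im=p['image'].astype(int)
bl=(im[...,2]>im[...,0]+50)&(P[...,2]>.045)&(abs(P[...,0]-.56)<.04)
x=T[bl][:,:2].astype(np.float32); r=cv2.minAreaRect(x); print('bar tool frame',r, 'top z world',P[bl][:,2].max())
for sg in (-1,1):
  m=(abs(T[...,0])<12)&(sg*T[...,1]>12)&(sg*T[...,1]<30)&(T[...,2]<-30)&(T[...,2]>-80)
  print(sg,np.percentile(T[m],[1,50,99],axis=0).round(1).tolist())
E
```

```text
bar tool frame ((0.26165008544921875, -1.783395767211914), (40.34012222290039, 11.916020393371582), 0.7605558037757874) top z world 0.06188846998603953
-1 [[-11.3, -29.7, -79.0], [6.3, -19.2, -62.7], [11.4, -17.3, -37.1]]
1 [[-11.3, 16.4, -79.5], [6.4, 18.3, -62.5], [11.3, 29.6, -37.1]]
```

Call:
arm_command:
  motion:
    - {"x":0,"y":-1.5,"z":10,"rx":0,"ry":0,"rz":-0.5,"hand":0.2}
    - {"x":0,"y":-1.5,"z":20,"rx":0,"ry":0,"rz":-0.5,"hand":0.2}
    - {"x":0,"y":-1.5,"z":25,"rx":0,"ry":0,"rz":-0.5,"hand":0.2}
    - {"x":0,"y":-1.5,"z":25,"rx":0,"ry":0,"rz":-0.5,"hand":0.2}

```text
clock: 5.52
tcp_pos: [0.5616, -0.3376, 0.0192]
orientation: [-0.0, -0.25, 0.968, 0.001]
wrist_force: [1.0, 0.8, -0.3]
finger_gap: 0.0339
```

```bash
cat >> h.py <<'E'
def barcheck(p,s):
    T,P=toolpts(p,s); im=p['image'].astype(int)
    bl=(im[...,2]>im[...,0]+50)&(P[...,2]>.045)&(abs(P[...,0]-.56)<.04)
    x=T[bl][:,:2].astype(np.float32); r=cv2.minAreaRect(x); print('bar tool frame',r, 'world mean',P[bl].mean(0))
    for sg in (-1,1):
      m=(abs(T[...,0])<12)&(sg*T[...,1]>12)&(sg*T[...,1]<30)&(T[...,2]<-30)&(T[...,2]>-80)
      print(sg,np.percentile(T[m],[1,50,99],axis=0).round(1).tolist())
E
python3 - <<'E'
from h import *
p=viewer.read_camera('wrist');save(p,'w5');dump(p,'w5.npz'); s=get_state();print(s['tcp_pos'],s['finger_gap'],s['wrist_force'])
barcheck(p,s)
c=cv2.resize(p['image'][150:350,150:410],None,fx=3,fy=3,interpolation=cv2.INTER_CUBIC);cv2.imwrite('pics/c5.png',c[...,::-1])
E
```

```text
[ 0.56194454 -0.33783233  0.0196848 ] 0.03402408745493494 [-0.07303119 -0.60302227 -0.2696256 ]
bar tool frame ((0.1376361846923828, -0.05926036834716797), (40.861473083496094, 11.818815231323242), 1.5592981576919556) world mean [ 0.56035633 -0.33875945  0.05898736]
-1 [[-11.2, -29.8, -79.4], [6.5, -19.1, -62.7], [11.6, -17.2, -37.1]]
1 [[-11.4, 16.6, -79.4], [6.5, 18.5, -62.3], [11.4, 29.7, -37.2]]
```

View pics/c5.png

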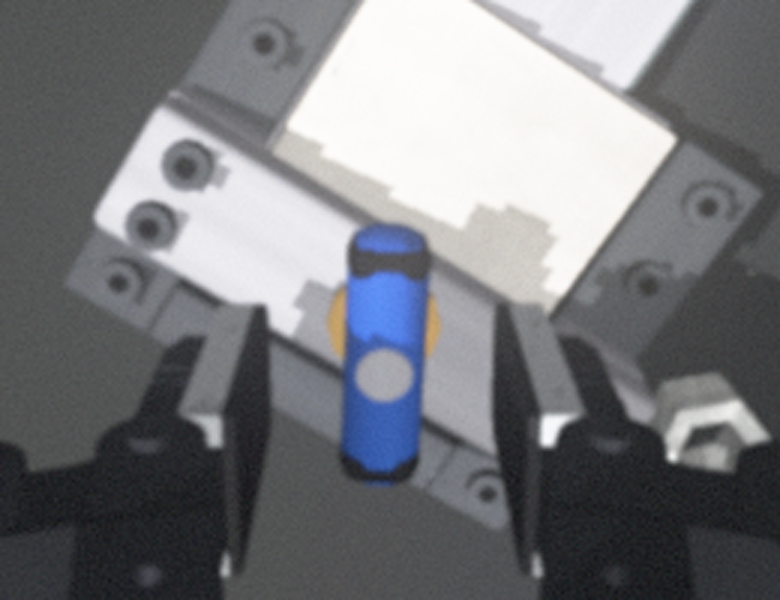

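Call:
arm_command:
  motion:
    - {"x":0,"y":0,"z":5,"rx":0,"ry":0,"rz":1.3,"hand":0.2}
    - {"x":0,"y":0,"z":8.5,"rx":0,"ry":0,"rz":1.3,"hand":0.2}
    - {"x":0,"y":0,"z":8.5,"rx":0,"ry":0,"rz":1.3,"hand":1}
    - {"x":0,"y":0,"z":8.5,"rx":0,"ry":0,"rz":1.3,"hand":1}
    - {"x":0,"y":0,"z":8.5,"rx":0,"ry":0,"rz":1.3,"hand":1}
    - {"x":0,"y":0,"z":8.5,"rx":0,"ry":0,"rz":1.3,"hand":1}
  force: 30

```text
clock: 6.32
tcp_pos: [0.5615, -0.3373, 0.0114]
orientation: [-0.0, -0.239, 0.971, 0.001]
wrist_force: [-2.3, 3.7, 2.0]
finger_gap: 0.0116
```

```bash
python3 - <<'E'
from h import *
p=viewer.read_camera('wrist');save(p,'w6');dump(p,'w6.npz'); s=get_state();print(s['tcp_pos'],s['finger_gap'],s['wrist_force'],s['ft_torque'],yaw(),s['joint_pos'])
c=cv2.resize(p['image'][150:350,150:410],None,fx=3,fy=3,interpolation=cv2.INTER_CUBIC);cv2.imwrite('pics/c6.png',c[...,::-1])
E
```

```text
[ 0.56149175 -0.33730892  0.01139735] 0.011436029274353143 [-2.46979701  3.07909641  1.54208166] [ 0.74492669  0.67982979 -0.03744762] -152.3295087460632 [-6.63529685e-01  5.71271567e-01 -2.26201164e-02  9.78469533e-01
  2.50564328e-04 -1.14647074e+00]
```

View pics/c6.png

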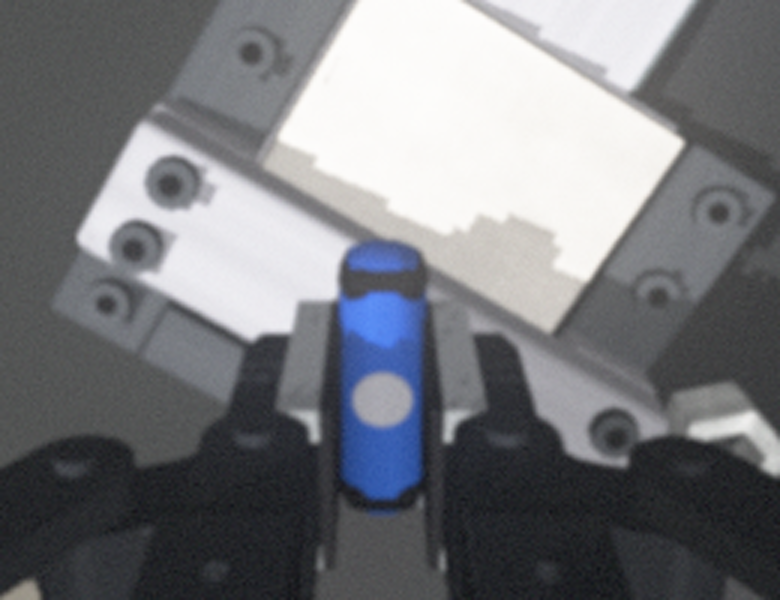

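Call:
arm_command:
  motion:
    - {"x":0,"y":0,"z":0,"rx":0,"ry":0,"rz":10,"hand":1}
    - {"x":0,"y":0,"z":0,"rx":0,"ry":0,"rz":20,"hand":1}
    - {"x":0,"y":0,"z":0,"rx":0,"ry":0,"rz":30,"hand":1}
    - {"x":0,"y":0,"z":0,"rx":0,"ry":0,"rz":40,"hand":1}
    - {"x":0,"y":0,"z":0,"rx":0,"ry":0,"rz":50,"hand":1}

```text
clock: 7.0
tcp_pos: [0.5615, -0.3376, 0.0114]
orientation: [-0.001, 0.196, 0.981, 0.0]
wrist_force: [-4.2, 3.5, 2.3]
finger_gap: 0.0116
```

```bash
python3 - <<'E'
from h import *
s=get_state();print(s['tcp_pos'],s['finger_gap'],s['wrist_force'],s['ft_torque'],yaw(),s['joint_pos'])
E
```

```text
[ 0.56148019 -0.33756647  0.01140634] 0.011605948183905002 [-4.19326198  3.54368679  2.29944337] [0.50482311 0.68282042 0.06434505] 157.3461078312831 [-6.63646680e-01  5.71331665e-01 -2.24898449e-02  9.78326749e-01
 -1.50012747e-04 -2.68261429e-01]
```

Call:
arm_command:
  motion:
    - {"x":0,"y":0,"z":0,"rx":0,"ry":0,"rz":10,"hand":1}
    - {"x":0,"y":0,"z":0,"rx":0,"ry":0,"rz":20,"hand":1}
    - {"x":0,"y":0,"z":0,"rx":0,"ry":0,"rz":30,"hand":1}
    - {"x":0,"y":0,"z":0,"rx":0,"ry":0,"rz":40,"hand":1}
    - {"x":0,"y":0,"z":0,"rx":0,"ry":0,"rz":50,"hand":1}
    - {"x":0,"y":0,"z":0,"rx":0,"ry":0,"rz":60,"hand":1}
    - {"x":0,"y":0,"z":0,"rx":0,"ry":0,"rz":70,"hand":1}
    - {"x":0,"y":0,"z":0,"rx":0,"ry":0,"rz":80,"hand":1}
    - {"x":0,"y":0,"z":0,"rx":0,"ry":0,"rz":87,"hand":1}
    - {"x":0,"y":0,"z":0,"rx":0,"ry":0,"rz":87,"hand":1}

```text
clock: 8.25
tcp_pos: [0.561, -0.3377, 0.0114]
orientation: [-0.001, 0.816, 0.578, -0.001]
wrist_force: [-4.5, 1.9, 2.1]
finger_gap: 0.0118
```

```bash
python3 - <<'E'
from h import *
p=viewer.read_camera('wrist');save(p,'w7');dump(p,'w7.npz')
s=get_state();print(s['tcp_pos'],s['finger_gap'],s['wrist_force'],s['ft_torque'],yaw(),s['joint_pos'])
E
```

```text
[ 0.56106303 -0.33771013  0.01142852] 0.011760236900409482 [-4.22564452  2.68706857  2.13630687] [ 0.5639707   0.9001056  -0.08026816] 70.63404123583504 [-6.63915793e-01  5.71219864e-01 -2.26275097e-02  9.78739110e-01
 -7.33775912e-04  1.24488105e+00]
```

View pics/w7.png

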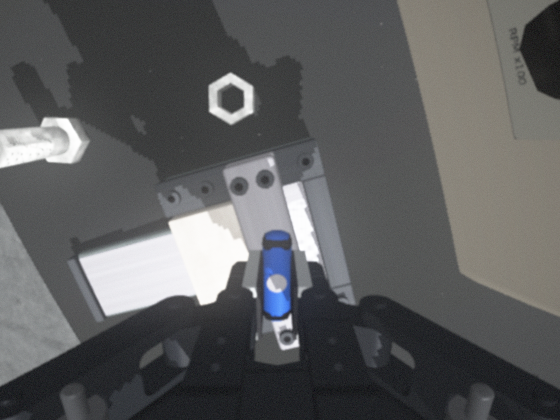

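Call:
arm_command:
  motion:
    - {"x":0,"y":0,"z":0,"rx":0,"ry":0,"rz":0,"hand":-1}
    - {"x":0,"y":0,"z":0,"rx":0,"ry":0,"rz":0,"hand":-1}
    - {"x":0,"y":0,"z":0,"rx":0,"ry":0,"rz":0,"hand":-1}
    - {"x":0,"y":0,"z":-20,"rx":0,"ry":0,"rz":0,"hand":-1}
    - {"x":0,"y":0,"z":-20,"rx":0,"ry":0,"rz":-10,"hand":-1}
    - {"x":0,"y":0,"z":-20,"rx":0,"ry":0,"rz":-20,"hand":-1}
    - {"x":0,"y":0,"z":-20,"rx":0,"ry":0,"rz":-30,"hand":-1}
    - {"x":0,"y":0,"z":-20,"rx":0,"ry":0,"rz":-40,"hand":-1}
    - {"x":0,"y":0,"z":-20,"rx":0,"ry":0,"rz":-50,"hand":-1}
    - {"x":0,"y":0,"z":-20,"rx":0,"ry":0,"rz":-60,"hand":-1}

```text
clock: 9.55
tcp_pos: [0.5624, -0.3382, 0.0317]
orientation: [0.0, 0.415, 0.91, -0.0]
wrist_force: [-0.4, -0.3, -0.6]
finger_gap: 0.0855
```

Call:
arm_command:
  motion:
    - {"x":0,"y":0,"z":0,"rx":0,"ry":0,"rz":-10.5,"hand":-1}
    - {"x":0,"y":0,"z":0,"rx":0,"ry":0,"rz":-21,"hand":-1}
    - {"x":0,"y":0,"z":0,"rx":0,"ry":0,"rz":-31.5,"hand":-1}
    - {"x":0,"y":0,"z":0,"rx":0,"ry":0,"rz":-42,"hand":-1}
    - {"x":0,"y":0,"z":0,"rx":0,"ry":0,"rz":-52.5,"hand":-1}
    - {"x":0,"y":0,"z":0,"rx":0,"ry":0,"rz":-63,"hand":0.2}
    - {"x":0,"y":0,"z":0,"rx":0,"ry":0,"rz":-73.5,"hand":0.2}
    - {"x":0,"y":0,"z":0,"rx":0,"ry":0,"rz":-84,"hand":0.2}
    - {"x":0,"y":0,"z":0,"rx":0,"ry":0,"rz":-94.5,"hand":0.2}
    - {"x":0,"y":0,"z":0,"rx":0,"ry":0,"rz":-105,"hand":0.2}

```text
clock: 10.8
tcp_pos: [0.5624, -0.3382, 0.0317]
orientation: [0.0, -0.47, 0.883, -0.0]
wrist_force: [-0.1, -0.3, 0.4]
finger_gap: 0.0341
```

Call:
arm_command:
  motion:
    - {"x":0,"y":0,"z":0,"rx":0,"ry":0,"rz":-10,"hand":0.2}
    - {"x":0,"y":0,"z":0,"rx":0,"ry":0,"rz":-15,"hand":0.2}
    - {"x":0,"y":0,"z":0,"rx":0,"ry":0,"rz":-15,"hand":0.2}

```text
clock: 11.18
tcp_pos: [0.5624, -0.3382, 0.0317]
orientation: [0.0, -0.578, 0.816, -0.0]
wrist_force: [-0.0, 0.4, -0.4]
finger_gap: 0.0347
```

```bash
python3 - <<'E'
from h import *
p=viewer.read_camera('wrist');save(p,'w8');dump(p,'w8.npz')
s=get_state();print(s['tcp_pos'],s['finger_gap'],s['wrist_force'],s['ft_torque'],yaw(),s['joint_pos'])
barcheck(p,s)
c=cv2.resize(p['image'][130:350,150:410],None,fx=2.7,fy=2.7,interpolation=cv2.INTER_CUBIC);cv2.imwrite('pics/c8.png',c[...,::-1])
E
```

```text
[ 0.56231657 -0.33816028  0.03163159] 0.03422179087660762 [ 0.37214616 -0.16458853  0.49278946] [ 0.03655745  0.00679584 -0.02041477] -109.43507542320133 [-6.63693102e-01  5.54961427e-01  3.07705204e-03  1.01847438e+00
  8.22375392e-05 -1.89528337e+00]
bar tool frame ((0.4547138214111328, -0.24962663650512695), (12.005645751953125, 40.10472106933594), 86.69783020019531) world mean [ 0.56184237 -0.33984755  0.05891663]
-1 [[-11.0, -29.8, -79.2], [7.0, -19.8, -63.2], [11.9, -18.1, -37.5]]
1 [[-10.8, 15.6, -79.2], [7.0, 17.5, -62.3], [11.8, 29.1, -37.4]]
```

View pics/c8.png

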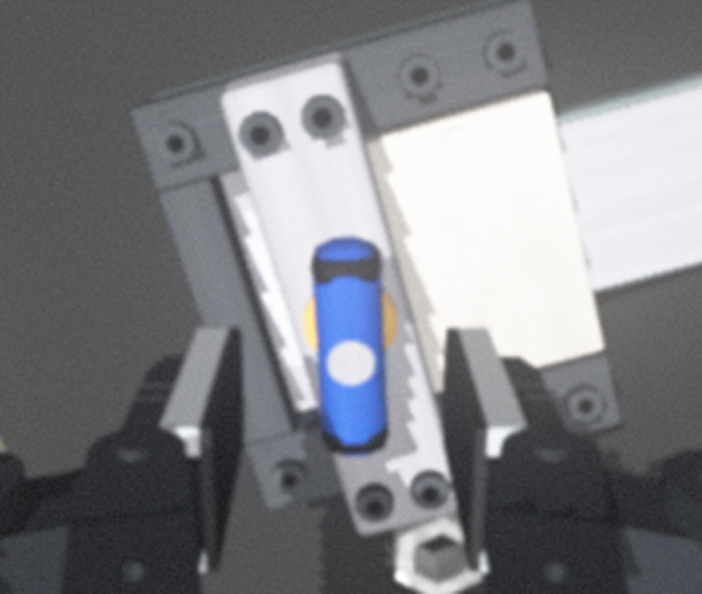

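Call:
arm_command:
  motion:
    - {"x":0,"y":0,"z":12,"rx":0,"ry":0,"rz":-3,"hand":0.2}
    - {"x":0,"y":0,"z":20,"rx":0,"ry":0,"rz":-3,"hand":0.2}
    - {"x":0,"y":0,"z":20,"rx":0,"ry":0,"rz":-3,"hand":0.2}
    - {"x":0,"y":0,"z":20,"rx":0,"ry":0,"rz":-3,"hand":1}
    - {"x":0,"y":0,"z":20,"rx":0,"ry":0,"rz":-3,"hand":1}
    - {"x":0,"y":0,"z":20,"rx":0,"ry":0,"rz":-3,"hand":1}
    - {"x":0,"y":0,"z":20,"rx":0,"ry":0,"rz":-3,"hand":1}
  force: 30

```text
clock: 12.1
tcp_pos: [0.5612, -0.3378, 0.012]
orientation: [-0.0, -0.599, 0.801, 0.001]
wrist_force: [-4.9, 1.1, 4.3]
finger_gap: 0.0117
```

Call:
arm_command:
  motion:
    - {"x":0,"y":0,"z":0,"rx":0,"ry":0,"rz":10,"hand":1}
    - {"x":0,"y":0,"z":0,"rx":0,"ry":0,"rz":20,"hand":1}
    - {"x":0,"y":0,"z":0,"rx":0,"ry":0,"rz":30,"hand":1}
    - {"x":0,"y":0,"z":0,"rx":0,"ry":0,"rz":40,"hand":1}
    - {"x":0,"y":0,"z":0,"rx":0,"ry":0,"rz":50,"hand":1}
    - {"x":0,"y":0,"z":0,"rx":0,"ry":0,"rz":60,"hand":1}
    - {"x":0,"y":0,"z":0,"rx":0,"ry":0,"rz":70,"hand":1}
    - {"x":0,"y":0,"z":0,"rx":0,"ry":0,"rz":70,"hand":1}

```text
clock: 13.1
tcp_pos: [0.5608, -0.3375, 0.012]
orientation: [-0.001, -0.031, 1.0, 0.0]
wrist_force: [-6.2, 1.5, 5.1]
finger_gap: 0.0118
```

```bash
python3 - <<'E'
from h import *
p=viewer.read_camera('wrist');save(p,'w9');dump(p,'w9.npz')
s=get_state();print(s['tcp_pos'],s['finger_gap'],s['wrist_force'],s['ft_torque'],yaw(),s['joint_pos'])
barcheck(p,s)
E
```

```text
[ 0.56083865 -0.33747812  0.01196229] 0.011192176858886248 [-5.37470846  1.4435072   5.7679831 ] [ 0.35247399  1.23478507 -0.12054442] -176.3871592992661 [-6.63896800e-01  5.70397635e-01 -2.26314561e-02  9.79787168e-01
 -6.37714513e-04 -7.26951284e-01]
bar tool frame ((-1.0396480560302734, 0.09932804107666016), (41.08292770385742, 12.124961853027344), 1.8209856748580933) world mean [ 0.5612725  -0.33757794  0.05908801]
-1 [[5.0, -27.4, -79.9], [5.9, -17.2, -60.4], [11.6, -12.1, -40.8]]
1 [[4.8, 12.1, -80.0], [5.8, 17.0, -60.7], [11.9, 27.7, -40.9]]
```

View pics/w9.png

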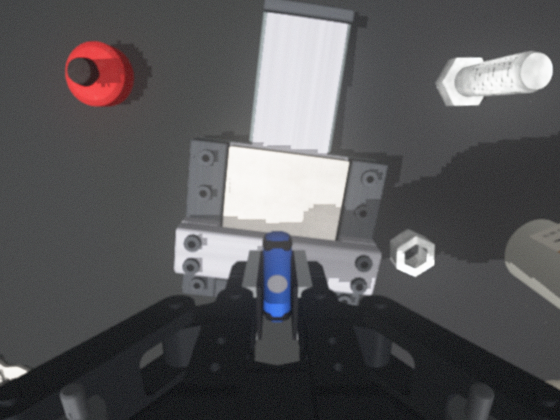

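Call:
arm_command:
  motion:
    - {"x":0,"y":0,"z":0,"rx":0,"ry":0,"rz":10,"hand":1}
    - {"x":0,"y":0,"z":0,"rx":0,"ry":0,"rz":20,"hand":1}
    - {"x":0,"y":0,"z":0,"rx":0,"ry":0,"rz":30,"hand":1}
    - {"x":0,"y":0,"z":0,"rx":0,"ry":0,"rz":40,"hand":1}
    - {"x":0,"y":0,"z":0,"rx":0,"ry":0,"rz":50,"hand":1}
    - {"x":0,"y":0,"z":0,"rx":0,"ry":0,"rz":60,"hand":1}
    - {"x":0,"y":0,"z":0,"rx":0,"ry":0,"rz":70,"hand":1}
    - {"x":0,"y":0,"z":0,"rx":0,"ry":0,"rz":80,"hand":1}

```text
clock: 14.15
tcp_pos: [0.5611, -0.337, 0.0119]
orientation: [-0.001, 0.62, 0.784, 0.0]
wrist_force: [-6.0, 3.2, 4.3]
finger_gap: 0.0115
```

Call:
arm_command:
  motion:
    - {"x":0,"y":0,"z":0,"rx":0,"ry":0,"rz":0,"hand":1}
    - {"x":0,"y":0,"z":0,"rx":0,"ry":0,"rz":0,"hand":0}
    - {"x":0,"y":0,"z":0,"rx":0,"ry":0,"rz":0,"hand":0}
    - {"x":0,"y":0,"z":0,"rx":0,"ry":0,"rz":0,"hand":0}
    - {"x":0,"y":0,"z":-30,"rx":0,"ry":0,"rz":0,"hand":0}
    - {"x":0,"y":0,"z":-60,"rx":0,"ry":0,"rz":-10,"hand":0}
    - {"x":0,"y":0,"z":-60,"rx":0,"ry":0,"rz":-20,"hand":1}
    - {"x":0,"y":0,"z":-60,"rx":0,"ry":0,"rz":-30,"hand":1}
    - {"x":0,"y":0,"z":-60,"rx":0,"ry":0,"rz":-40,"hand":1}

```text
clock: 15.28
tcp_pos: [0.5624, -0.3382, 0.0717]
orientation: [0.0, 0.309, 0.951, 0.0]
wrist_force: [-0.7, 0.1, 0.2]
finger_gap: -0.0003
```

```bash
python3 - <<'E'
from h import *
p=viewer.read_camera('wrist');save(p,'w10');dump(p,'w10.npz')
s=get_state();print(s['tcp_pos'],s['finger_gap'],s['wrist_force'],s['ft_torque'],yaw(),s['joint_pos'])
P=cloud(p);x,y,z=P[...,0],P[...,1],P[...,2]
im=p['image'].astype(int); bl=(im[...,2]>im[...,0]+50)&(z>.045)&(abs(x-.56)<.04)&(abs(y+.338)<.04)
box(P,bl,'bar'); box(P,(abs(z-.04)<.002)&(abs(x-.562)<.03)&(abs(y+.338)<.06),'bridge')
T,_=toolpts(p,s)
m=(abs(T[...,0])<14)&(abs(T[...,1])<12)&(T[...,2]<-25)&(T[...,2]>-80)
print(np.percentile(T[m],[0.5,50,99.5],axis=0).round(1))
g=np.array([.5624,-.3377]); a=np.radians(-3.7); ex=np.array([np.cos(a),np.sin(a)])
print('press', g-36*.001*ex)
go(list(g-.036*ex)+[.06],176.3)
E
```

```text
[ 0.56236684 -0.33813314  0.07161767] 0.0001308992326834204 [ 0.80788223 -0.51322794 -0.43076981] [-0.00548385  0.02962892  0.05310282] 144.2785901755872 [-6.63682335e-01  5.26316047e-01  5.85578748e-02  1.10253355e+00
  2.17828066e-04 -4.02261156e-02]
bar 896 [ 0.5599 -0.3379] [0.0169 0.0412] 17.3 z 0.0589 mean [ 0.561  -0.3363]
bridge 3475 [ 0.5623 -0.3377] [0.1003 0.0243] 86.2 z 0.0399 mean [ 0.5609 -0.3346]
[[-11.3 -11.8 -79.9]
 [  9.5   0.4 -63.8]
 [ 12.8  11.8 -39.1]]
press [ 0.52647504 -0.33537684]
shift [ 30.8 -18.7  11.6] dist 38.0 rot [  0.   0. -32.]
```

View pics/w10.png

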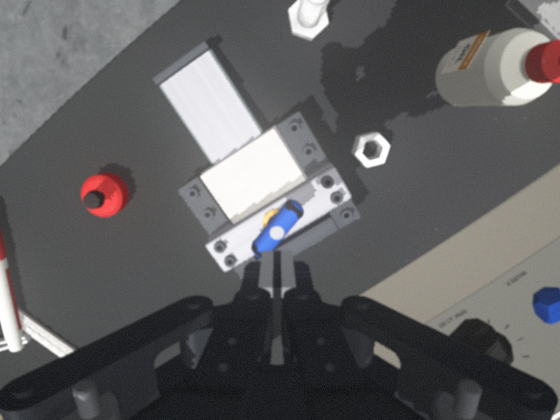

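```bash
python3 - <<'E'
from h import *
p=loadp('w10.npz'); s=get_state(); T,P=toolpts(p,s)
for v in range(244,300,4): print(v,[T[v,u].round(0).tolist() for u in (268,285)])
g=np.array([.5624,-.3377]); a=np.radians(-3.7); ex=np.array([np.cos(a),np.sin(a)]); ey=np.array([-ex[1],ex[0]])
for f in ('w3.npz','w9.npz','w10.npz'):
    p=loadp(f); P=cloud(p); X=(P[...,:2]-g)@ex*1000; Y=(P[...,:2]-g)@ey*1000; z=P[...,2]*1000
    m=(abs(z-22)<2.5)&(abs(Y)<20)&(X<-14)&(X>-70); print(f,'plate front',np.percentile(X[m],[0.5,1,99]),z[m].mean())
    m=(abs(z-13.5)<1.5)&(abs(Y)<18)&(X<-100)&(X>-130); print('lip',np.percentile(X[m],[1,99]) if m.sum() else None)
go(list(g-.033*ex)+[.03],176.3)
E
```

```text
244 [[-7.0, -5.0, 12.0], [-23.0, 7.0, 51.0]]
248 [[-10.0, -5.0, 12.0], [-26.0, 7.0, 50.0]]
252 [[10.0, -3.0, -40.0], [10.0, 4.0, -40.0]]
256 [[9.0, -3.0, -44.0], [9.0, 4.0, -44.0]]
260 [[10.0, -3.0, -50.0], [10.0, 4.0, -49.0]]
264 [[10.0, -3.0, -52.0], [10.0, 4.0, -52.0]]
268 [[10.0, -3.0, -56.0], [10.0, 4.0, -56.0]]
272 [[10.0, -3.0, -60.0], [10.0, 4.0, -60.0]]
276 [[10.0, -3.0, -64.0], [10.0, 4.0, -64.0]]
280 [[10.0, -2.0, -67.0], [10.0, 4.0, -66.0]]
284 [[11.0, -2.0, -71.0], [10.0, 4.0, -70.0]]
288 [[9.0, -2.0, -72.0], [9.0, 4.0, -71.0]]
292 [[11.0, -2.0, -77.0], [11.0, 3.0, -76.0]]
296 [[11.0, -2.0, -79.0], [11.0, 3.0, -80.0]]
w3.npz plate front [-50.91215073 -50.73087043 -14.35813205] 21.931871177305876
lip [-122.64602443 -116.5867841 ]
w9.npz plate front [-51.04755105 -50.9369112  -14.40993077] 21.915822642286972
lip [-122.85151651 -116.57959031]
w10.npz plate front [-51.06354051 -50.89211532 -14.40812211] 21.898023874633246
lip [-122.86475447 -116.6565477 ]
shift [ 28.2 -17.1  41.6] dist 53.0 rot [  0.   0. -32.]
```

Call:
arm_command:
  motion:
    - {"x":28,"y":-17,"z":0,"rx":0,"ry":0,"rz":-10,"hand":1}
    - {"x":28,"y":-17,"z":20,"rx":0,"ry":0,"rz":-20,"hand":1}
    - {"x":28,"y":-17,"z":42,"rx":0,"ry":0,"rz":-30,"hand":1}
    - {"x":28,"y":-17,"z":60,"rx":0,"ry":0,"rz":-32,"hand":1}
    - {"x":28,"y":-17,"z":76,"rx":0,"ry":0,"rz":-32,"hand":1}
    - {"x":28,"y":-17,"z":76,"rx":0,"ry":0,"rz":-32,"hand":1}

```text
clock: 16.08
tcp_pos: [0.5286, -0.3343, -0.0059]
orientation: [-0.001, 0.039, 0.999, 0.001]
wrist_force: [0.1, 0.6, 0.4]
finger_gap: 0.0006
```

```bash
python3 - <<'E'
from h import *
p=viewer.read_camera('wrist');save(p,'w11');dump(p,'w11.npz')
s=get_state();print(s['tcp_pos'],s['finger_gap'],s['wrist_force'],s['ft_torque'],yaw(),s['joint_pos'])
g=np.array([.5624,-.3377]); a=np.radians(-3.7); ex=np.array([np.cos(a),np.sin(a)]); ey=np.array([-ex[1],ex[0]])
d=s['tcp_pos'][:2]-g; print(d@ex,d@ey)
E
```

```text
[ 0.52921124 -0.33483585 -0.00490903] -0.00017540172984298934 [-0.05030071 -0.05863231  0.1049773 ] [-0.00741115  0.00688948  0.02327232] 175.58571500114508 [-6.92295661e-01  5.36542257e-01 -1.28225671e-01  9.07153458e-01
  1.43156475e-04 -6.15251614e-01]
-0.033304416781199914 0.000716433655966423
```

View pics/w11.png

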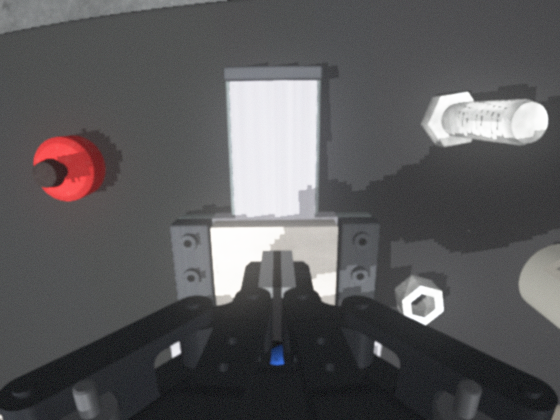

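Call:
arm_command:
  motion:
    - {"x":0,"y":0,"z":6,"rx":0,"ry":0,"rz":-0.5,"hand":1}
    - {"x":0,"y":0,"z":8,"rx":0,"ry":0,"rz":-0.5,"hand":1}
    - {"x":0,"y":0,"z":8,"rx":0,"ry":0,"rz":-0.5,"hand":1}

```text
clock: 16.5
tcp_pos: [0.5297, -0.3353, -0.0121]
orientation: [0.0, 0.034, 0.999, -0.0]
wrist_force: [-0.3, 0.4, -0.3]
finger_gap: 0.0003
```

Call:
arm_command:
  motion:
    - {"x":0,"y":0,"z":1,"rx":0,"ry":0,"rz":0,"hand":1}
    - {"x":0,"y":0,"z":2,"rx":0,"ry":0,"rz":0,"hand":1}

```text
clock: 16.75
tcp_pos: [0.5298, -0.3353, -0.0122]
orientation: [0.001, 0.034, 0.999, -0.0]
wrist_force: [-5.3, 3.4, 18.4]
finger_gap: 0.0001
```

Call:
arm_command:
  motion:
    - {"x":4,"y":0,"z":0,"rx":0,"ry":0,"rz":0,"hand":1}
    - {"x":9,"y":0,"z":0,"rx":0,"ry":0,"rz":0,"hand":1}
    - {"x":14,"y":0,"z":0,"rx":0,"ry":0,"rz":0,"hand":1}
    - {"x":19,"y":0,"z":0,"rx":0,"ry":0,"rz":0,"hand":1}
    - {"x":24,"y":0,"z":0,"rx":0,"ry":0,"rz":0,"hand":1}

```text
clock: 17.38
tcp_pos: [0.5082, -0.3352, -0.0121]
orientation: [0.003, 0.033, 0.999, -0.002]
wrist_force: [2.5, 0.1, 7.5]
finger_gap: -0.0001
```

```bash
cat >> h.py <<'E'
g=np.array([.5624,-.3377]); ga=np.radians(-3.7); ex=np.array([np.cos(ga),np.sin(ga)]); ey=np.array([-ex[1],ex[0]])
def gate(P): return (P[...,:2]-g)@ex*1000,(P[...,:2]-g)@ey*1000
E
python3 - <<'E'
from h import *
p=viewer.read_camera('wrist');save(p,'w12');dump(p,'w12.npz')
s=get_state();print(s['tcp_pos'],s['wrist_force'],yaw(),gate(s['tcp_pos']))
P=cloud(p);X,Y=gate(P);z=P[...,2]*1000
m=(abs(z-22)<2.5)&(abs(abs(Y)-17)<5)&(X<-14)&(X>-130); print('plate front',np.percentile(X[m],[0.5,1,99]),z[m].mean())
E
```

```text
[ 0.50757247 -0.33510893 -0.01212265] [ 2.36739787 -0.75038111  5.94426846] 176.1593482935518 (np.float64(-54.88045603015827), np.float64(-0.9524792148058787))
plate front [-72.79226788 -72.69504176 -38.84643031] 21.882857121109847
```

View pics/w12.png

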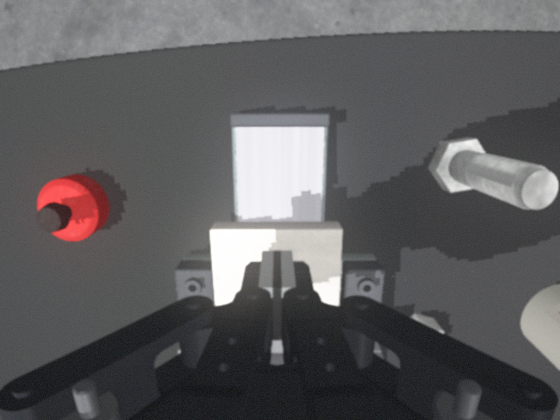

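Call:
arm_command:
  motion:
    - {"x":3,"y":0.2,"z":0.8,"rx":0,"ry":0,"rz":0,"hand":1}
    - {"x":8,"y":0.4,"z":1,"rx":0,"ry":0,"rz":0,"hand":1}
    - {"x":13,"y":0.5,"z":1,"rx":0,"ry":0,"rz":0,"hand":1}
    - {"x":18,"y":0.5,"z":1,"rx":0,"ry":0,"rz":0,"hand":1}
    - {"x":23,"y":0.5,"z":1,"rx":0,"ry":0,"rz":0,"hand":1}

```text
clock: 18.05
tcp_pos: [0.4865, -0.334, -0.0122]
orientation: [0.004, 0.033, 0.999, -0.002]
wrist_force: [3.5, 0.1, 11.5]
finger_gap: -0.0
```

```bash
cat > pl.py <<'E'
import sys
from h import *
n=sys.argv[1]
p=viewer.read_camera('wrist');save(p,n);dump(p,n+'.npz')
s=get_state();print(s['tcp_pos'],s['wrist_force'],yaw(),gate(s['tcp_pos']))
P=cloud(p);X,Y=gate(P);z=P[...,2]*1000
m=(abs(z-22)<2.5)&(abs(abs(Y)-17)<5)&(X<-14)&(X>-135); print('plate front',np.percentile(X[m],[0.5,1,99]),z[m].mean())
E
python3 pl.py w13
```

```text
[ 0.48587416 -0.33390276 -0.01214249] [ 2.31522081 -0.05747711  9.44343144] 176.17089430281786 (np.float64(-76.61137169222988), np.float64(-1.1490685384323418))
plate front [-94.64367829 -94.49388305 -60.71245084] 21.91899991276678
```

Call:
arm_command:
  motion:
    - {"x":3,"y":0.3,"z":0.6,"rx":0,"ry":0,"rz":0,"hand":1}
    - {"x":8,"y":0.5,"z":0.6,"rx":0,"ry":0,"rz":0,"hand":1}
    - {"x":13,"y":0.5,"z":0.6,"rx":0,"ry":0,"rz":0,"hand":1}
    - {"x":18,"y":0.5,"z":0.6,"rx":0,"ry":0,"rz":0,"hand":1}
    - {"x":22,"y":0.5,"z":0.6,"rx":0,"ry":0,"rz":0,"hand":1}
    - {"x":24,"y":0.5,"z":0.6,"rx":0,"ry":0,"rz":0,"hand":1}

```text
clock: 18.85
tcp_pos: [0.4639, -0.3327, -0.0122]
orientation: [0.005, 0.033, 0.999, -0.003]
wrist_force: [7.0, 0.8, 11.1]
finger_gap: 0.0002
```

```bash
python3 pl.py w14
```

```text
[ 0.46383084 -0.33267327 -0.012152  ] [ 5.59485202 -0.81686898 12.14907023] 176.18494246486117 (np.float64(-98.68808985261204), np.float64(-1.3446413575941172))
plate front [-117.19489545 -117.06879251  -82.96520711] 21.88228222480945
```

View pics/w14.png

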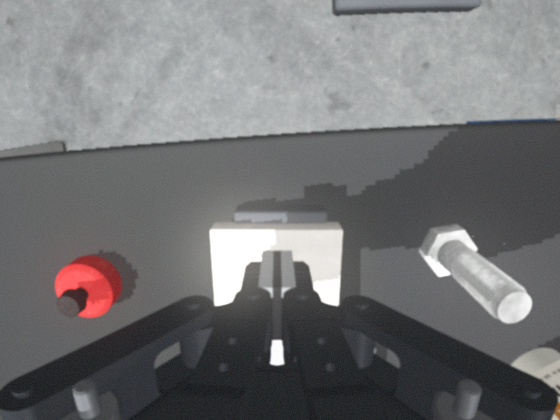

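Call:
arm_command:
  motion:
    - {"x":0,"y":0,"z":-10,"rx":0,"ry":0,"rz":0,"hand":1}
    - {"x":0,"y":0,"z":-40,"rx":0,"ry":0,"rz":0,"hand":1}
    - {"x":-5,"y":0,"z":-60,"rx":0,"ry":0,"rz":0,"hand":-1}
    - {"x":-12,"y":0,"z":-60,"rx":0,"ry":0,"rz":0,"hand":-1}
    - {"x":-12,"y":0,"z":-60,"rx":0,"ry":0,"rz":0,"hand":-1}
    - {"x":-12,"y":0,"z":-60,"rx":0,"ry":0,"rz":0,"hand":-1}

```text
clock: 19.65
tcp_pos: [0.4698, -0.3293, 0.0426]
orientation: [-0.001, 0.033, 0.999, 0.001]
wrist_force: [0.4, -0.6, -0.3]
finger_gap: 0.0723
```

```bash
cat > pl2.py <<'E'
import sys
from h import *
n=sys.argv[1]
p=viewer.read_camera('wrist');save(p,n);dump(p,n+'.npz')
s=get_state();print(s['tcp_pos'],s['wrist_force'],yaw(),gate(s['tcp_pos']),s['finger_gap'])
P=cloud(p);X,Y=gate(P);z=P[...,2]*1000
m=(abs(z-22)<2)&(abs(Y)<40)&(X<-53)&(X>-135)
r=cv2.minAreaRect(np.c_[X[m],Y[m]].astype(np.float32)); print('plate gate-frame',r,z[m].mean())
box(P,m,'plate world')
T,_=toolpts(p,s); r=cv2.minAreaRect(T[m][:,:2].astype(np.float32)); print('plate tool',r)
for sg in (-1,1):
  k=(abs(T[...,0])<12)&(sg*T[...,1]>28)&(sg*T[...,1]<60)&(T[...,2]<-30)&(T[...,2]>-80)
  print(sg,np.percentile(T[k],[1,50,99],axis=0).round(1).tolist())
E
python3 pl2.py w15
```

```text
[ 0.46978373 -0.32937509  0.04265977] [-0.40610932 -0.02919562  0.1479282 ] 176.16075268318525 (np.float64(-92.96044981851983), np.float64(2.330812655511784)) 0.07901326697308417
plate gate-frame ((-86.59632873535156, -1.637929916381836), (60.3062858581543, 60.982269287109375), 89.96710205078125) 21.942109629615786
plate world 8649 [ 0.4759 -0.3337] [0.0603 0.061 ] 86.3 z 0.0219 mean [ 0.4741 -0.3335]
plate tool ((-6.419828414916992, -3.9897384643554688), (60.307308197021484, 60.98252868652344), 89.89302825927734)
-1 [[-11.2, -49.3, -79.9], [5.8, -36.4, -64.8], [10.3, -35.7, -43.5]]
1 [[-11.4, 35.7, -79.9], [5.7, 36.4, -64.8], [10.3, 49.3, -43.5]]
```

View pics/w15.png

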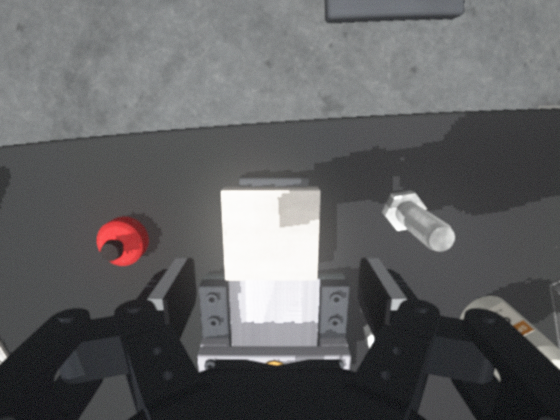

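Call:
arm_command:
  motion:
    - {"x":-6.4,"y":-4,"z":0,"rx":0,"ry":0,"rz":0,"hand":-1}
    - {"x":-6.4,"y":-4,"z":25,"rx":0,"ry":0,"rz":0,"hand":-1}
    - {"x":-6.4,"y":-4,"z":50,"rx":0,"ry":0,"rz":0,"hand":-1}
    - {"x":-6.4,"y":-4,"z":62,"rx":0,"ry":0,"rz":0,"hand":-0.7}
    - {"x":-6.4,"y":-4,"z":62,"rx":0,"ry":0,"rz":0,"hand":-0.7}

```text
clock: 20.32
tcp_pos: [0.4763, -0.3341, -0.019]
orientation: [-0.001, 0.034, 0.999, 0.001]
wrist_force: [0.6, 0.2, -0.1]
finger_gap: 0.0729
```

```bash
python3 pl2.py w16
```

```text
[ 0.47686703 -0.33464357 -0.01805659] [-0.2759042  -0.8914997  -0.65683151] 176.15909020531305 (np.float64(-85.55192177162921), np.float64(-2.469578030733697)) 0.07248107109545796
plate gate-frame ((-86.33283996582031, -2.17333984375), (63.35113525390625, 73.22310638427734), 1.8303507566452026) 21.91440291484341
plate world 16541 [ 0.4761 -0.3343] [0.0732 0.0634] 88.1 z 0.0219 mean [ 0.4732 -0.3334]
plate tool ((0.7935771942138672, 0.3081092834472656), (73.22347259521484, 63.3508186340332), 88.02667999267578)
-1 [[-11.0, -49.2, -79.7], [6.3, -36.2, -64.3], [10.9, -28.3, -39.5]]
1 [[-11.1, 28.3, -79.7], [6.1, 36.8, -62.6], [10.9, 49.9, -39.1]]
```

View pics/w16.png

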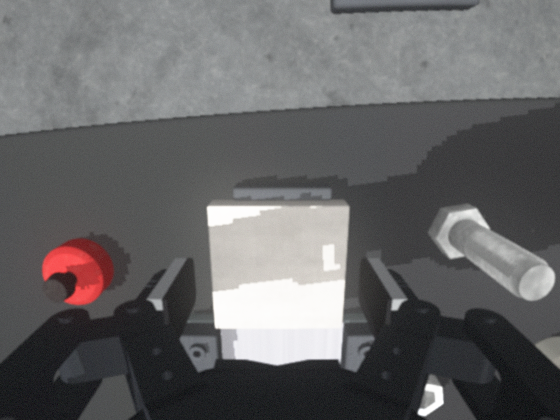

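Call:
arm_command:
  motion:
    - {"x":0.8,"y":0,"z":5,"rx":0,"ry":0,"rz":0,"hand":-0.7}
    - {"x":0.8,"y":0,"z":9.5,"rx":0,"ry":0,"rz":0,"hand":-0.7}
    - {"x":0.8,"y":0,"z":9.5,"rx":0,"ry":0,"rz":0,"hand":-0.7}
    - {"x":0.8,"y":0,"z":9.5,"rx":0,"ry":0,"rz":0,"hand":1}
    - {"x":0.8,"y":0,"z":9.5,"rx":0,"ry":0,"rz":0,"hand":1}
    - {"x":0.8,"y":0,"z":9.5,"rx":0,"ry":0,"rz":0,"hand":1}
    - {"x":0.8,"y":0,"z":9.5,"rx":0,"ry":0,"rz":0,"hand":1}
  force: 60

```text
clock: 21.25
tcp_pos: [0.4763, -0.3349, -0.0269]
orientation: [0.0, 0.034, 0.999, -0.0]
wrist_force: [-0.3, -0.2, 6.2]
finger_gap: 0.0585
```

Call:
arm_command:
  motion:
    - {"x":0,"y":0,"z":-3,"rx":0,"ry":0,"rz":0,"hand":1}
    - {"x":0,"y":0,"z":-8,"rx":0,"ry":0,"rz":0,"hand":1}
    - {"x":0,"y":0,"z":-16,"rx":0,"ry":0,"rz":0,"hand":1}
    - {"x":0,"y":0,"z":-30,"rx":0,"ry":0,"rz":0,"hand":1}
    - {"x":0,"y":0,"z":-45,"rx":0,"ry":0,"rz":0,"hand":1}

```text
clock: 21.88
tcp_pos: [0.476, -0.3346, 0.0186]
orientation: [0.0, 0.034, 0.999, -0.0]
wrist_force: [0.7, -0.7, -3.9]
finger_gap: 0.058
```

```bash
python3 - <<'E'
from h import *
p=viewer.read_camera('wrist');save(p,'w17');dump(p,'w17.npz')
s=get_state();print(s['tcp_pos'],s['wrist_force'],yaw(),s['finger_gap'])
T,P=toolpts(p,s)
m=(abs(T[...,0])<40)&(abs(T[...,1])<29)&(T[...,2]>-60)&(T[...,2]<-35)&(p['image'].min(-1)>90)
r=cv2.minAreaRect(T[m][:,:2].astype(np.float32)); print(r,m.sum(),T[m].mean(0))
c,*_=np.linalg.lstsq(np.c_[T[m][:,:2],np.ones(m.sum())],T[m][:,2],rcond=None); print('tilt',c)
p=viewer.read_camera('top');dump(p,'t17.npz');save(p,'t17')
E
```

```text
[ 0.47718236 -0.33560209  0.02090762] [ 1.38083034  0.08867887 -2.79905714] 176.16138558080812 0.058306550819732475
((2.0249080657958984, 0.0013675689697265625), (60.38361358642578, 57.9841194152832), 0.008128869347274303) 18368 [  5.46769542   0.08333025 -46.18185294]
tilt [ 2.17160227e-02 -2.50031426e-03 -4.63003812e+01]
```

View pics/w17.png

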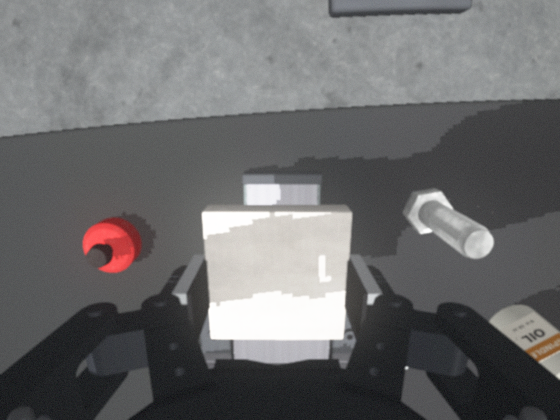

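```bash
python3 - <<'E'
from h import *
for f in ('w1.npz','t17.npz','s3.npz'):
    p=loadp(f);P=cloud(p);x,y,z=P[...,0],P[...,1],P[...,2]
    n=(abs(x-.555)<.09)&(abs(y+.045)<.10)
    m=n&(abs(z-.016)<.0025)
    # connected comp
    k,l,st,c=cv2.connectedComponentsWithStats(cv2.morphologyEx(m.astype(np.uint8),cv2.MORPH_CLOSE,np.ones((3,3))))
    b=1+np.argmax(st[1:,4]); box(P,m&(l==b),f+' rim')
p=loadp('t17.npz'); P=cloud(p)
c=cv2.resize(p['image'][150:290,160:420],None,fx=3,fy=3,interpolation=cv2.INTER_CUBIC);cv2.imwrite('pics/t17c.png',c[...,::-1])
E
```

```text
w1.npz rim 921 [ 0.5594 -0.0512] [0.0918 0.1215] 20.3 z 0.0155 mean [ 0.5565 -0.0504]
t17.npz rim 22 [ 0.4855 -0.0997] [0.0201 0.0245] 9.1 z 0.0169 mean [ 0.4862 -0.1005]
s3.npz rim 90 [ 0.4822 -0.0967] [0.0272 0.03  ] 24.3 z 0.0172 mean [ 0.4822 -0.0969]
```

View pics/t17c.png

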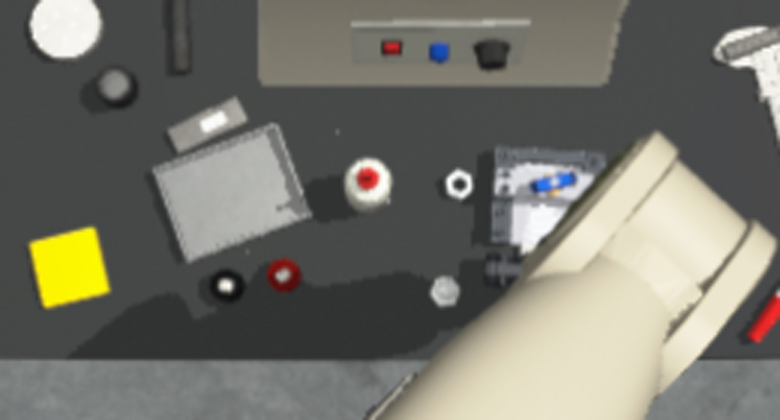

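```bash
python3 - <<'E'
from h import *
s=get_state(); print(s['tcp_pos'],s['wrist_force'])
go([.5594,-.0512,.14],200.3)
E
```

```text
[ 0.47748898 -0.3358893   0.02020917] [ 0.45807056 -0.49704126 -3.98391638]
shift [ -63.1  289.2 -120.4] dist 320.0 rot [ -0.2   0.2 -24.1]
```

Call:
arm_command:
  motion:
    - {"x":0,"y":0,"z":-30,"rx":0,"ry":0,"rz":0,"hand":1}
    - {"x":0,"y":10,"z":-70,"rx":0,"ry":0,"rz":-3,"hand":1}
    - {"x":0,"y":30,"z":-105,"rx":0,"ry":0,"rz":-6,"hand":1}
    - {"x":-10,"y":65,"z":-120,"rx":0,"ry":0,"rz":-10,"hand":1}
    - {"x":-20,"y":110,"z":-120,"rx":0,"ry":0,"rz":-14,"hand":1}
    - {"x":-30,"y":160,"z":-120,"rx":0,"ry":0,"rz":-18,"hand":1}
    - {"x":-42,"y":210,"z":-120,"rx":0,"ry":0,"rz":-21,"hand":1}
    - {"x":-55,"y":255,"z":-120,"rx":0,"ry":0,"rz":-24,"hand":1}
    - {"x":-63,"y":282,"z":-120,"rx":0,"ry":0,"rz":-24,"hand":1}
    - {"x":-63,"y":289,"z":-120,"rx":0,"ry":0,"rz":-24,"hand":1}

```text
clock: 23.22
tcp_pos: [0.5584, -0.0486, 0.1374]
orientation: [0.0, -0.176, 0.984, 0.0]
wrist_force: [-0.6, -0.2, -4.5]
finger_gap: 0.0582
```

Call:
arm_command:
  motion:
    - {"x":0,"y":0,"z":0,"rx":0,"ry":0,"rz":0,"hand":1}
    - {"x":0,"y":0,"z":30,"rx":0,"ry":0,"rz":0,"hand":1}
    - {"x":0,"y":0,"z":60,"rx":0,"ry":0,"rz":0,"hand":1}
    - {"x":0,"y":0,"z":60,"rx":0,"ry":0,"rz":0,"hand":1}

```text
clock: 23.72
tcp_pos: [0.5554, -0.0512, 0.0752]
orientation: [-0.003, -0.174, 0.985, 0.001]
wrist_force: [-0.3, 0.5, -3.7]
finger_gap: 0.0582
```

```bash
python3 - <<'E'
from h import *
p=viewer.read_camera('wrist');save(p,'w18');dump(p,'w18.npz')
s=get_state();print(s['tcp_pos'],s['wrist_force'],yaw(),s['finger_gap'])
T,P=toolpts(p,s); x,y,z=P[...,0],P[...,1],P[...,2]
m=(abs(T[...,0])<40)&(abs(T[...,1])<29)&(T[...,2]>-60)&(T[...,2]<-35)&(p['image'].min(-1)>90)
r=cv2.minAreaRect(T[m][:,:2].astype(np.float32)); print(r,m.sum(),T[m].mean(0))
box(P,m,'plate')
c,*_=np.linalg.lstsq(np.c_[T[m][:,:2],np.ones(m.sum())],T[m][:,2],rcond=None); print('tilt',c)
m=(abs(x-.5594)<.08)&(abs(y+.0512)<.09)&(abs(z-.016)<.0025); box(P,m,'rim')
E
```

```text
[ 0.55690695 -0.05132022  0.07691867] [-0.18651766  0.12422837 -4.23388441] -159.9403692565817 0.057860296151774605
((2.0403671264648438, -0.0033817291259765625), (57.98519515991211, 60.62858963012695), 89.99274444580078) 18431 [ 5.59161918e+00 -7.70246392e-03 -4.68237475e+01]
plate 18431 [ 0.5551 -0.052 ] [0.0606 0.058 ] 20.1 z 0.1238 mean [ 0.5518 -0.0533]
tilt [ 2.19821100e-02 -2.00260765e-03 -4.69466785e+01]
rim 1688 [ 0.5323 -0.061 ] [0.119  0.1207] 19.9 z 0.0157 mean [ 0.5355 -0.0587]
```

View pics/w18.png

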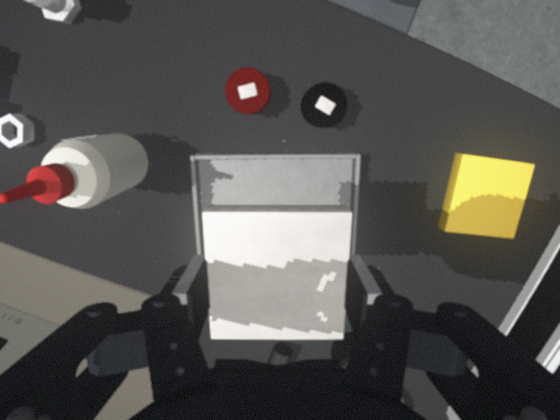

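```bash
python3 - <<'E'
from h import *
p=loadp('w18.npz')
c=np.array([.5594,-.0512]);a=np.radians(20.2);tx=np.array([np.cos(a),np.sin(a)]);ty=np.array([-tx[1],tx[0]])
# rim corners near: project model outline
pts=[]
for sx,sy in ((-45,60),(-45,-60),(45,-60),(45,60)): pts.append(np.r_[c+.001*(sx*tx+sy*ty),.016])
q=proj(p,pts); print(q.round(1))
im=p['image'].copy(); cv2.polylines(im,[np.round(q*16).astype(int).reshape(-1,1,2)],True,(255,0,0),1,cv2.LINE_AA,4)
o=cv2.resize(im[130:360,160:400],None,fx=3,fy=2.6,interpolation=cv2.INTER_CUBIC); cv2.imwrite('pics/w18c.png',o[...,::-1])
s=get_state(); print(s['tcp_pos'],s['wrist_force'])
E
```

```text
[[360.6 154.1]
 [189.5 154.7]
 [197.9 272. ]
 [353.1 271.3]]
[ 0.55690695 -0.05132022  0.07691867] [-0.18651766  0.12422837 -4.23388441]
```

View pics/w18c.png

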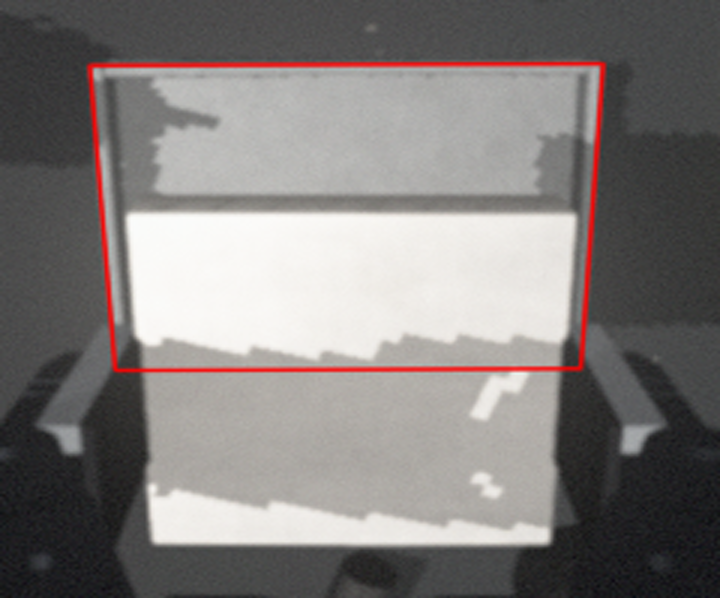

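Call:
arm_command:
  motion:
    - {"x":-4,"y":-0.7,"z":20,"rx":0,"ry":0,"rz":0,"hand":1}
    - {"x":-4,"y":-0.7,"z":50,"rx":0,"ry":0,"rz":0,"hand":1}
    - {"x":-4,"y":-0.7,"z":80,"rx":0,"ry":0,"rz":0,"hand":1}
    - {"x":-4,"y":-0.7,"z":98,"rx":0,"ry":0,"rz":0,"hand":1}
    - {"x":-4,"y":-0.7,"z":105,"rx":0,"ry":0,"rz":0,"hand":1}
    - {"x":-4,"y":-0.7,"z":105,"rx":0,"ry":0,"rz":0,"hand":1}

```text
clock: 24.52
tcp_pos: [0.5629, -0.0502, -0.0266]
orientation: [0.001, -0.175, 0.985, -0.0]
wrist_force: [0.0, 0.7, -4.2]
finger_gap: 0.0579
```

```bash
cat > pl3.py <<'E'
import sys
from h import *
n=sys.argv[1]; s0=get_state()
p=viewer.read_camera('wrist');save(p,n);dump(p,n+'.npz')
s=get_state();print(s0['tcp_pos'],s['tcp_pos'],s['wrist_force'],yaw(),s['finger_gap'])
c=np.array([.5594,-.0512]);a=np.radians(20.2);tx=np.array([np.cos(a),np.sin(a)]);ty=np.array([-tx[1],tx[0]])
T,P=toolpts(p,s0)
m=(abs(T[...,0])<40)&(abs(T[...,1])<32)&(T[...,2]>-60)&(T[...,2]<-35)&(p['image'].min(-1)>90)
D=(P[m][:,:2]-c); r=cv2.minAreaRect((np.c_[D@tx,D@ty]*1000).astype(np.float32)); print('plate in tray frame',r,'top z',P[m][:,2].mean(),np.percentile(P[m][:,2],[5,95]))
pts=[np.r_[c+.001*(sx*tx+sy*ty),.016] for sx,sy in ((-45,60),(-45,-60),(45,-60),(45,60))]
q=proj(p,pts); im=p['image'].copy(); cv2.polylines(im,[np.round(q*16).astype(int).reshape(-1,1,2)],True,(255,0,0),1,cv2.LINE_AA,4); cv2.imwrite(f'pics/{n}o.png',im[...,::-1])
E
python3 pl3.py w19
```

```text
[ 0.56294978 -0.05017412 -0.02662352] [ 0.56332831 -0.05017214 -0.02624142] [ 0.09410007 -0.20574264 -4.18198188] -159.8598179055635 0.05806763908685605
plate in tray frame ((8.102298736572266, -0.24841690063476562), (63.95743942260742, 71.07537078857422), 89.9615478515625) top z 0.021473362587653224 [0.01508127 0.02313882]
```

View pics/w19o.png

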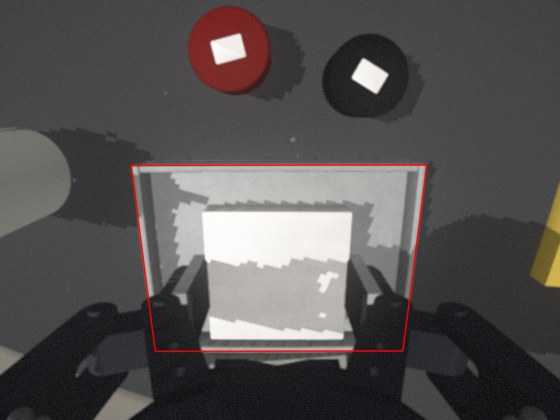

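```bash
python3 - <<'E'
from h import *
p=loadp('w19.npz');P=cloud(p)
c=np.array([.5594,-.0512]);a=np.radians(20.2);tx=np.array([np.cos(a),np.sin(a)]);ty=np.array([-tx[1],tx[0]])
D=(P[...,:2]-c)*1000;X=D@tx;Y=D@ty;z=P[...,2]*1000
m=(z>19.5)&(z<26)&(abs(Y)<27)&(abs(X)<45)
print(np.percentile(X[m],[.2,1,99,99.8]),z[m].mean(),[z[m&(abs(X-k)<4)].mean() for k in (-20,0,20)])
E
```

```text
[-27.13346027 -26.93850541  31.62246239  32.44212849] 22.18654049633528 [np.float64(22.19985587691024), np.float64(22.210976577469832), np.float64(22.25157351857188)]
```

Call:
arm_command:
  motion:
    - {"x":2,"y":0,"z":3,"rx":0,"ry":0,"rz":0,"hand":1}
    - {"x":2.5,"y":0,"z":6,"rx":0,"ry":0,"rz":0,"hand":1}
    - {"x":2.5,"y":0,"z":6.5,"rx":0,"ry":0,"rz":0,"hand":1}
    - {"x":2.5,"y":0,"z":6.5,"rx":0,"ry":0,"rz":0,"hand":1}

```text
clock: 25.08
tcp_pos: [0.5598, -0.0505, -0.0339]
orientation: [-0.0, -0.175, 0.985, -0.0]
wrist_force: [-1.3, -0.1, -0.9]
finger_gap: 0.058
```

Call:
arm_command:
  motion:
    - {"x":0,"y":0,"z":0.4,"rx":0,"ry":0,"rz":0,"hand":1}
    - {"x":0,"y":0,"z":0.4,"rx":0,"ry":0,"rz":0,"hand":1}

```text
clock: 25.32
tcp_pos: [0.5597, -0.0505, -0.0339]
orientation: [-0.0, -0.175, 0.985, -0.0]
wrist_force: [-3.1, -0.2, 4.5]
finger_gap: 0.0584
```

```bash
python3 pl3.py w20
```

```text
[ 0.55974642 -0.05047978 -0.03391597] [ 0.55973815 -0.05050219 -0.03393388] [-4.94787168  0.68193458  4.58819238] -159.83701790137343 0.05823656181134536
plate in tray frame ((0.5775375366210938, 0.5601348876953125), (63.99352264404297, 79.98651885986328), 89.97264862060547) top z 0.012719114136422273 [0.00264766 0.01584038]
```

Call:
arm_command:
  motion:
    - {"x":0,"y":0,"z":0,"rx":0,"ry":0,"rz":0,"hand":-0.6}
    - {"x":0,"y":0,"z":0,"rx":0,"ry":0,"rz":0,"hand":-0.6}
    - {"x":0,"y":0,"z":0,"rx":0,"ry":0,"rz":0,"hand":-0.6}
    - {"x":0,"y":0,"z":-15,"rx":0,"ry":0,"rz":0,"hand":-0.6}
    - {"x":0,"y":0,"z":-50,"rx":0,"ry":0,"rz":0,"hand":-0.6}
    - {"x":0,"y":0,"z":-100,"rx":0,"ry":0,"rz":0,"hand":-0.6}
    - {"x":0,"y":0,"z":-160,"rx":0,"ry":0,"rz":0,"hand":-0.6}
    - {"x":60,"y":0,"z":-180,"rx":0,"ry":0,"rz":0,"hand":-0.6}
    - {"x":80,"y":0,"z":-180,"rx":0,"ry":0,"rz":0,"hand":-0.6}
    - {"x":80,"y":0,"z":-180,"rx":0,"ry":0,"rz":0,"hand":-0.6}

```text
clock: 26.62
tcp_pos: [0.4841, -0.0785, 0.1473]
orientation: [0.001, -0.174, 0.985, -0.0]
wrist_force: [-0.1, -0.6, -0.0]
finger_gap: 0.0684
```

```bash
python3 - <<'E'
from h import *
p=viewer.read_camera('wrist');save(p,'w21');dump(p,'w21.npz')
P=cloud(p);c=np.array([.5594,-.0512]);a=np.radians(20.2);tx=np.array([np.cos(a),np.sin(a)]);ty=np.array([-tx[1],tx[0]])
D=(P[...,:2]-c)*1000;X=D@tx;Y=D@ty;z=P[...,2]*1000
m=(abs(X)<41)&(abs(Y)<55)&(z>11)&(z<20)
r=cv2.minAreaRect(np.c_[X[m],Y[m]].astype(np.float32)); print('plate in tray',r,z[m].mean(),np.percentile(z[m],[2,98]))
t=viewer.read_camera('scene');save(t,'s21');dump(t,'s21.npz')
t=viewer.read_camera('top');save(t,'t21');dump(t,'t21.npz')
b=loadp('s3.npz'); 
print(get_state()['tcp_pos'],get_state()['wrist_force'])
E
```

```text
plate in tray ((5.355365753173828, -3.4083328247070312), (92.56078338623047, 71.2876968383789), 89.85295104980469) 14.961952561036695 [13.14882163 16.37624354]
[ 0.48559538 -0.07806427  0.14595887] [ 0.8825165  -0.34601319 -0.36240001]
```

View pics/w21.png

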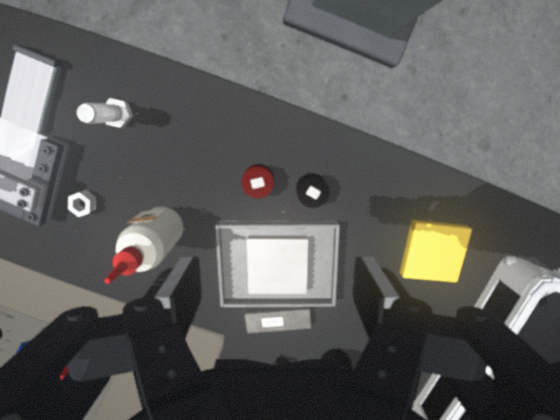

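View pics/s21.png

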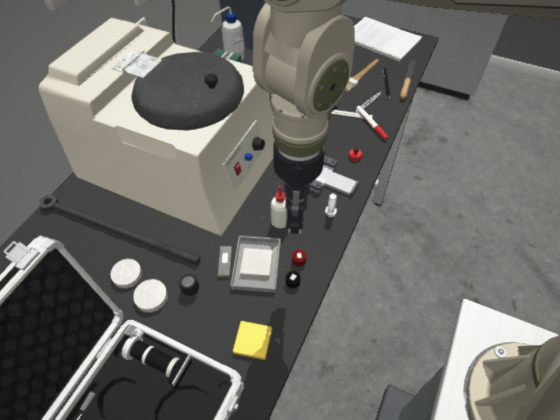

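```bash
python3 - <<'E'
from h import *
p=loadp('w21.npz');P=cloud(p);x,y,z=P[...,0],P[...,1],P[...,2]
n=(abs(x-.5594)<.07)&(abs(y+.0512)<.08)
box(P,n&(abs(z-.0155)<.0015),'rim')
m=n&(abs(z-.0145)<.003); 
c=np.array([.5594,-.0512]);a=np.radians(20.2);D=(P[...,:2]-c)*1000;X=D@[np.cos(a),np.sin(a)];Y=D@[-np.sin(a),np.cos(a)]
k=(abs(X)<38)&(abs(Y)<38)&(z>.01); r=cv2.minAreaRect(np.c_[X[k],Y[k]].astype(np.float32)); print(r,z[k].mean(),z[k].std())
w=loadp('w1.npz')
for q in ((.554,-.156),(.465,-.24)): pass
hand_in(); print(get_state()['clock'])
E
```

```text
rim 4197 [ 0.5594 -0.0513] [0.0906 0.1208] 20.3 z 0.0153 mean [ 0.5583 -0.0516]
((-0.4799308776855469, -0.2443523406982422), (60.28693771362305, 59.63691329956055), 89.94059753417969) 0.01494101685641719 0.0008421598873261258
the job is handed in; nothing more can be done
the job is handed in; nothing more can be done
```

The thickness gate is set and the steel plate lies flat in the grey tray. I handed the job in at about 27 s, with the gripper clear of everything.

- **Screw:** I turned the driver clockwise about 280° in total over two grips. Contact can need at most about 162°, so the clutch must have slipped. The bar visibly turned with the gripper, but I had no view of the stop tip itself, so that it rests on the plate follows from the turn only. I left the driver alone after that.
- **Plate drawn out:** I pressed with the shut fingertips at between 6 and 18 N and drew the plate 66 mm. Its front edge then measured 117.1 mm in front of the screw axis, which is at the lip.
- **Plate placed:** I lifted it by its sides and set it down in the tray. My last check put it within 0.5 mm of the tray's centre, square to it and flat, with its top 15 mm above the bench.
- **Surroundings:** The tray measured the same pose before and after. The bottle, bolt, nut, magnet, discs and coupon look where they were in the last pictures. I judged these by eye and did not measure them.
- **A check that disagreed:** The real fingertips sit about 34 mm behind the reported TCP, not at it as the text says. I worked from camera measurements and contact force instead.

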